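Mandarins by the jug into the produce washer

ROBOT

A 6-joint arm with a two-finger parallel gripper is mounted at the origin on the work surface. World frame = base frame: x ahead of the robot, y to its left, z up, the work surface at z = 0. Lengths are in mm, angles in rad, forces in N, time in s.
With the tool pointing down it reaches from about 350 to 775 mm from the base axis. Payload 7.3 kg.
Tool frame: the origin (TCP) lies at the very end of the fingers, on their centre line; the grasp point (between the pads) lies bot.grip_point_offset behind it (bot.grip_point_offset is the distance from the TCP to the grasp point, in mm); z points along the fingers, y is the line along which they close (so a half turn about z gives the same grasp; the last joint's range is limited). The gripper opens to 92 mm and grips with 3 to 60 N. Pads are 19 mm wide; open, the fingers measure 130 mm over their backs; the gripper's body (75 mm by 190 mm) begins 47 mm behind the grasp point.
Start: joints at [1.026, 0.342, 1.524, -0, 1.275, -0.146], TCP at [203.852, 483.828, 226.741] pointing down, gripper open.
Joint ranges: [-2.53, 2.53], [-0.77, 2.02], [0.04, 2.7], [-1, 4.14], [0.28, 2.66], [-3.11, 3.11]. Speed limits (rad/s): [2.57, 2.57, 3.14, 3.14, 3.14, 3.14].

INTERFACE

Orientations are given as [roll, pitch, yaw] about the fixed x, y, z axes, in that order (R = Rz(yaw) Ry(pitch) Rx(roll)).
In Python, from plant import bot gives the robot as it stands. The module is installed in compiled form; this text tells all that it offers.
- The arm moves only by the tool carry_out, never from a script. Its argument "plan" is a list of rows, each an object of numbers: "tx", "ty", "tz": the shift along the world's x, y, z in mm; "rx", "ry", "rz": the turn, a rotation vector about the world's x, y, z in rad. A call has 1 to 12 rows; each row shifts and turns the commanded pose from where the row before left it; what a row does not reach is not made up. A row lasts 1/10 s, in which the tool goes at most 50 mm and 8.59 degrees, less where a joint would pass 70% of its speed; a pose out of reach is approached as far as the arm can. A call with a gripper value outside its range is refused whole. "gripper" is the closure, from 0 (fully open) to 1 (shut), set as the call begins (left out, the last holds). The fingers move at their own pace and stop on an object; the grip force is fixed at half the most. Time passes only in rows, so rows that do not move let the fingers close. It gives the time, the measured TCP pose, the force, the opening and the grip force at its end, in the units of the state.
- bot.get_obs(): the state, without advancing time (a new reading comes with each control period).
- bot.capture(name): name is "side" or "top"; returns the picture (420x560x3 uint8, red, green, blue); there is no depth.
- bot.camera_model(name): a dict with "camera_matrix" (3x3 intrinsics, pixels), "R" (3x3) and "t" (3): a world point X has camera coordinates R X + t. Camera axes: x right, y down, z forward; pixel columns grow to the right and rows downward; lengths in mm; the calibration is good to about 2 mm. A picture is of the moment at which its call begins. camera_model takes no time and is no camera call.
- bot.close_job(): hands the job in; it is judged then, once.
The state is a dict: "time": time; "joint_positions": joint angles; "dq": joint speeds; "tau": joint torques, N m; "tool_pos": TCP position; "tcp_rot": TCP orientation; "contact_force": force on the tool from outside, world axes, zero at the start; "moment": the same for the moment, N m; "grip_width": finger opening in mm; "finger_force": force on a finger pad.
Only numpy, scipy, OpenCV 4.12 (cv2) and the standard library are available. Lean on these libraries where they do the work, as an engineer would, in place of code of your own. Each camera call takes 0.05 s, during which the arm holds its last target. There are 200 camera calls.

TASK

Collect all the mandarins from the serving board in the aluminium jug, then lift the jug, turn it level so that its spout faces the washer's basin, and only there tip it until every mandarin is in the basin. Stand the empty jug upright on the narrow wooden drip rail, its middle over the middle of the rail, and start the washer: twist its knob clockwise to the stop and let it spring back, after the mandarins are in. Leave the jam jar and the sugar shaker alone.

Things in the scene. Friction and masses are not known exactly. Their poses are not given: they have to be found in the camera images.
- jug_mid (a point): Scuttle-shaped aluminium jug; centre of mass line, 52.5 mm above its underside; x out of the spout, z up. Underside flat from x -46 to +46 mm, 100 mm wide. Inside 92 mm wide, x from -42 mm; floor 5 mm, walls 4 mm thick, 105 mm high. Front: ramp up at 45 degrees from x +44 mm to the lip, cheeks 120 mm high. Mandarins slide out when it is tipped nose-down 65 to 75 degrees. 0.16 to 0.30 kg empty.
- jug_handle (a point): Centre of the jug's handle grip, 99.5 mm behind jug_mid and 67.5 mm above the jug's underside; axes as the jug's. An upright black plate 16 mm thick (across, along y), 32 mm deep (along x), 75 mm tall, joined to the back wall by two thin arms (12 mm thick, at 38 and 95 mm height), with a gap of 37 mm between plate and wall.
- jug_lip (a point): Middle of the jug's pouring lip (front end of the ramp), 120 mm in front of jug_mid, 79 mm above the jug's underside; axes as the jug's.
- basin (a point): Centre of the inner floor of the produce washer's open basin (a white plastic machine, steel-lined floor). Basin inside: 170 mm along x by 180 mm along y, rim 76 mm above this point (100 mm above the block), walls 10 mm thick. x points away from the knob. The washer is fixed; its position and direction vary.
- knob_grip (a point): On the axis of the washer's start knob, 38 mm above the 85 mm high deck, at the height to grip: a grey upright bar 56 mm long (along this point's x), 14 mm thick (along y), its top 8 mm above this point, its foot on a round 58 mm disc 24 mm below this point. It lies 140 mm from the basin's centre, outside the basin's wall.
- start (a joint): Angle of the start knob in rad: 0 at rest, turns clockwise seen from above up to a stop at 1.2. A spring (0.12 N m per rad) turns it back to 0 when let go.
- rail_top (a point): Centre of the top face of the fixed narrow wooden drip rail: a bar 160 mm long (along x) and 50 mm wide (along y), its top 70 mm above the block, on two feet.
- serving_board: Thin fixed wooden serving board on which the mandarins lie, 190 x 270 x 8 mm; origin under its centre.
- jar: Amber jam jar with steel twist cap, 68 mm wide, 95 mm high; origin under its centre. Leave alone.
- shaker: White ceramic sugar shaker, 62 mm wide, 118 mm high; origin under its centre. Leave alone.
- mandarin0_c (a point): Centre of a small mandarin: an orange, flattened ball 46 mm across and 32 mm high (its flat way is z), 35 g, smooth peel, that lies on its flat side and slides a little when knocked. Three to five mandarins lie on the serving board; the others are absent.
- mandarin1_c (a point): Centre of a small mandarin: an orange, flattened ball 46 mm across and 32 mm high (its flat way is z), 35 g, smooth peel, that lies on its flat side and slides a little when knocked. Three to five mandarins lie on the serving board; the others are absent.
- mandarin2_c (a point): Centre of a small mandarin: an orange, flattened ball 46 mm across and 32 mm high (its flat way is z), 35 g, smooth peel, that lies on its flat side and slides a little when knocked. Three to five mandarins lie on the serving board; the others are absent.
- mandarin3_c (a point): Centre of a small mandarin: an orange, flattened ball 46 mm across and 32 mm high (its flat way is z), 35 g, smooth peel, that lies on its flat side and slides a little when knocked. Three to five mandarins lie on the serving board; the others are absent.
- mandarin4_c (a point): Centre of a small mandarin: an orange, flattened ball 46 mm across and 32 mm high (its flat way is z), 35 g, smooth peel, that lies on its flat side and slides a little when knocked. Three to five mandarins lie on the serving board; the others are absent.
Things that resemble listed ones, but are neither listed nor needed, are in the scene too. Leave any pink or turquoise look-alike of the part that bears mandarin0_c alone. Leave any blue look-alike of the part that bears mandarin4_c alone.

How it is judged:
By the outcome, as a careful person would: the job done as asked, in the order asked, and still so for the second after the job is handed in, with the robot touching nothing.
Of mandarin0, mandarin1, mandarin2, mandarin3, mandarin4 only 3 to 5 are there at a start; the rules pass over those that are not, and their reading is None.
At some moment in a run one of mandarin0, mandarin1, mandarin2, mandarin3, mandarin4 may be knocked a few centimetres aside while the robot is not near it.
It also fails if it takes over 210 s, if anything falls off the work surface, if the arm or the gripper's body presses on something with over 40 N, if the wrist force passes 120 N, or if a joint passes its speed limit or range.

## Working session

There is one attempt and no reset: what is moved stays moved. The work goes in short steps, Python scripts to look and compute and a tool call to move; the robot and the scene stay as the last step left them, time stands still between calls to the robot, and variables do not carry over. Pictures are saved under pics/ and viewed, at most 14 in all, crops included, and the job is handed in when it is done.

Besides the shell and the picture viewer there is one more tool, called after ">>>" in YAML: its name, and indented under it one key for each argument. carry_out: Moves the arm, as the interface text tells. Its arguments: {"type":"object","properties":{"plan":{"type":"array"},"gripper":{"type":"number"}},"required":["plan"]}

```bash
mkdir -p pics
python3 - <<'E'
from plant import bot
import cv2,numpy as np
for n in("top","side"):
    cv2.imwrite(f"pics/{n}0.png",bot.capture(n)[:,:,::-1])
    m=bot.camera_model(n);R=np.array(m["R"]);print(n,np.round(m["camera_matrix"],1).tolist(),np.round(R,3).tolist(),(-R.T@m["t"]).round())
print(bot.get_obs(),bot.grip_point_offset)
E
```

```text
top [[443.2, 0.0, 282.1], [0.0, 443.2, 209.5], [0.0, 0.0, 1.0]] [[-0.008, -1.0, 0.011], [-0.992, 0.007, -0.123], [0.123, -0.011, -0.992]] [ 429.   54. 1031.]
side [[423.6, 0.0, 272.0], [0.0, 423.6, 215.5], [0.0, 0.0, 1.0]] [[-0.987, -0.163, -0.008], [-0.121, 0.762, -0.636], [0.109, -0.627, -0.772]] [459. 593. 800.]
{'time': 0.1, 'joint_positions': array([ 1.02602735e+00,  3.42668041e-01,  1.52495359e+00, -1.84573107e-05,
        1.27539652e+00, -1.46006999e-01]), 'dq': array([-0.00133943, -0.0028141 , -0.00111898, -0.00095006, -0.00052693,
       -0.00120172]), 'tau': array([ 1.45955510e-03, -4.32003844e+01, -2.44694495e+01,  7.20569445e-02,
        5.24975604e-02, -2.57910284e-05]), 'tool_pos': array([203.63584406, 483.48786851, 226.09547775]), 'tcp_rot': array([-3.14017976e+00, -1.89930940e-04,  2.74283593e+00]), 'contact_force': array([ 0.209075  ,  1.12862132, -0.77725421]), 'moment': array([ 0.02158474, -0.04802127,  0.05326642]), 'finger_force': 0.0, 'grip_width': 91.75692463300945} 18.8
```

View pics/top0.png

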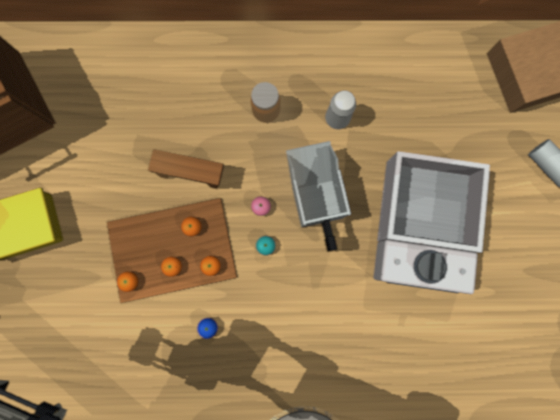

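View pics/side0.png

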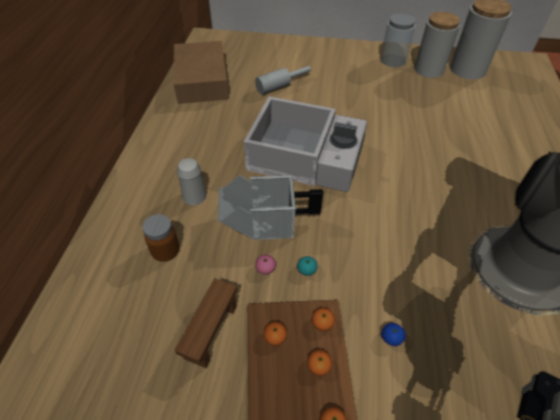

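```bash
cat > h.py <<'E'
import numpy as np,cv2
from plant import bot
def ray(n,u,v,z):
    m=bot.camera_model(n);R=np.array(m["R"]);K=np.array(m["camera_matrix"])
    c=-R.T@np.array(m["t"]);d=R.T@np.linalg.solve(K,[u,v,1.]);return c+d*(z-c[2])/d[2]
def pix(n,X):
    m=bot.camera_model(n);p=np.array(m["camera_matrix"])@(np.array(m["R"])@np.array(X,float)+np.array(m["t"]));return p[:2]/p[2]
def hsvmask(im,lo,hi):
    return cv2.inRange(cv2.cvtColor(im,cv2.COLOR_RGB2HSV),np.array(lo),np.array(hi))
def blobs(mask,amin=20):
    n,l,s,c=cv2.connectedComponentsWithStats(mask);return [(c[i].round(1),s[i][4],s[i][:4]) for i in range(1,n) if s[i][4]>amin]
def oranges(n="top",z=24,im=None):
    im=bot.capture(n) if im is None else im
    m=hsvmask(im,(4,190,140),(16,255,255));m=cv2.morphologyEx(m,cv2.MORPH_CLOSE,np.ones((5,5)))
    return [(c,a,ray(n,*c,z).round(1)) for c,a,_ in blobs(m,60)]
E
python3 - <<'E'
from h import *
im=cv2.imread("pics/top0.png");si=cv2.imread("pics/side0.png")
for n,i in(("top",im),("side",si)):
    for o in oranges(n,24,i[:,:,::-1]):print(n,*o)
cv2.imwrite("pics/c1.png",cv2.resize(im[130:310,250:510],None,fx=3,fy=3,interpolation=cv2.INTER_CUBIC))
cv2.imwrite("pics/c2.png",cv2.resize(im[140:310,100:260],None,fx=3.5,fy=3.5,interpolation=cv2.INTER_CUBIC))
E
```

```text
top [189.5 226.4] 256 [515.9 253.5  24. ]
top [169.7 266.4] 279 [426.  296.4  24. ]
top [209.  265.6] 279 [427.1 208.2  24. ]
top [125.9 281.6] 273 [393.1 393.3  24. ]
side [323.8 318.2] 186 [424.9 206.5  24. ]
side [276.  334.8] 139 [512.8 255.7  24. ]
side [320.2 362.6] 182 [423.9 296.   24. ]
```

View pics/c1.png

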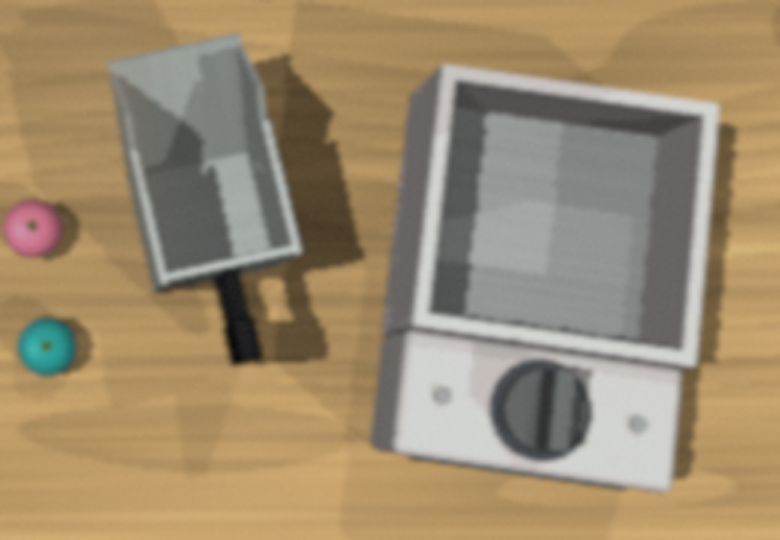

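View pics/c2.png

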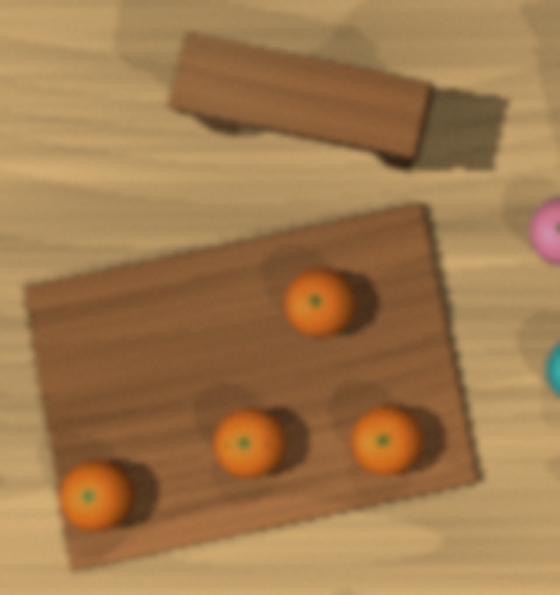

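```bash
python3 - <<'E'
from h import *
def P(l,s,o,z): return np.array([ray("top",p[0]/s+o[0],p[1]/s+o[1],z)[:2] for p in l])
c1=lambda l,z:P(l,3,(250,130),z); c2=lambda l,z:P(l,3.5,(100,140),z)
a=lambda v:np.degrees(np.arctan2(v[1],v[0])).round(1)
for nm,l in(("outer",[(443,67),(719,104),(696,365),(412,325)]),("inner",[(456,82),(703,117),(683,350),(430,313)])):
    q=c1(l,100);print(nm,q.mean(0).round(1),[round(np.linalg.norm(q[i]-q[i-1]),1) for i in range(4)],"xdir",a(q[0]-q[3]),a(q[1]-q[2]),a(q[0]-q[1])-90)
print("disc",c1([(542,410)],99),"bartop",c1([(565,408)],131),a(np.subtract(*c1([(567,372),(558,452)],131))))
q=c2([(188,33),(431,84),(413,158),(169,105)],70);print("rail",q.mean(0),[round(np.linalg.norm(q[i]-q[i-1]),1) for i in range(4)],a(q[0]-q[1]),a(q[3]-q[2]))
q=c1([(160,285),(300,250)],105);print("jugback",q,q.mean(0),np.linalg.norm(q[0]-q[1]),a(q[0]-q[1])-90)
q=c1([(233,363),(262,358),(252,314),(224,318)],105);print("plate",q,q.mean(0),a(q[3]-q[0]),a(q[2]-q[1]))
q=c1([(112,67),(241,38)],120);print("cheek",q,q.mean(0),np.linalg.norm(q[0]-q[1]))
im=cv2.imread("pics/side0.png")[:,:,::-1]
print([(b) for b in blobs(hsvmask(im,(0,0,0),(179,255,35)),60) if b[0][0]<420])
E
python3 -c "
import cv2;im=cv2.imread('pics/side0.png')[80:260,180:390];cv2.imwrite('pics/c3.png',cv2.resize(im,None,fx=3.3,fy=3.3,interpolation=cv2.INTER_CUBIC))"
```

```text
outer [ 559.3 -291.3] [np.float64(187.6), np.float64(199.7), np.float64(188.7), np.float64(200.7)] xdir -9.0 -8.7 -8.099999999999994
inner [ 558.8 -291.6] [np.float64(167.8), np.float64(178.6), np.float64(168.3), np.float64(179.1)] xdir -8.6 -8.5 -8.599999999999994
disc [[ 421.16438219 -266.58913163]] bartop [[ 422.6291878  -271.20013659]] -9.4
rail [643.21188283 254.95415154] [np.float64(47.6), np.float64(157.6), np.float64(48.6), np.float64(157.5)] 77.6 77.2
jugback [[510.0877407   -0.74115051]
 [534.03366773 -99.471843  ]] [522.06070421 -50.10649676] 101.59309553233784 13.599999999999994
plate [[455.36092569 -50.71277878]
 [458.6633528  -70.96673589]
 [489.31593832 -64.69864501]
 [486.67133427 -45.08035426]] [472.50288777 -57.86462849] 10.2 11.6
cheek [[662.51606601  31.69472267]
 [682.93824794 -59.41187245]] [672.72715698 -13.85857489] 93.36743108850749
[(array([310.8, 201.6]), np.int32(425), array([295, 190,  28,  24], dtype=int32))]
```

View pics/c3.png

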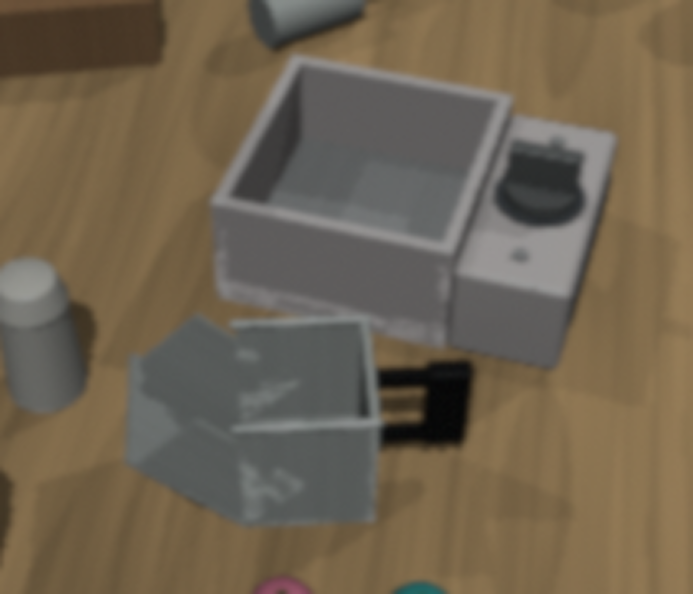

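The pictures show four mandarins at top-view pixels (190,226), (170,266), (209,266) and (126,282). Their centres are consistent at z 24 in both views. The jug is at about (567,-39) with yaw 13.6° and its handle at about (470,-63). The basin is at (559,-291.5), yaw -8.6°, and the rail at (643,255), running along 77.4°. The measured sizes match the given ones. I'll start with the far-left mandarin, closing the fingers along the jug's x.

>>> carry_out:
  plan:
    - {"tx":27,"ty":-13,"rz":-0.134}
    - {"tx":27,"ty":-13,"rz":-0.134}
    - {"tx":27,"ty":-13,"rz":-0.134}
    - {"tx":27,"ty":-13,"rz":-0.134}
    - {"tx":27,"ty":-13,"rz":-0.134}
    - {"tx":27,"ty":-13,"rz":-0.134}
    - {"tx":27.5,"ty":-12.5,"rz":-0.134}
    - {"tz":-33}
    - {"tz":-33}
    - {"tz":-33}
    - {"tz":-33}
    - {}
  gripper: 0

```text
invalid input at $.plan[0]: expected keys tx, ty, tz, rx, ry, rz
```

Run:
```python
from h import *
im=bot.capture("top")
for o in oranges(im=im):print(*o)
o=bot.get_obs();print(o["tool_pos"],o["tcp_rot"],o["joint_positions"])
```

```text
[189.5 226.4] 254 [515.9 253.5  24. ]
[169.7 266.4] 280 [426.  296.4  24. ]
[209.  265.6] 280 [427.1 208.2  24. ]
[125.9 281.6] 273 [393.1 393.3  24. ]
[203.68148086 483.53630924 226.20986885] [-3.14043160e+00 -1.44803448e-04  2.74275570e+00] [ 1.02600538e+00  3.42543359e-01  1.52481127e+00 -2.67537129e-05
  1.27540779e+00 -1.45946267e-01]
```

All six keys are needed in each row.

>>> carry_out:
  plan:
    - {"tx":27,"ty":-13,"tz":0,"rx":0,"ry":0,"rz":-0.134}
    - {"tx":27,"ty":-13,"tz":0,"rx":0,"ry":0,"rz":-0.134}
    - {"tx":27,"ty":-13,"tz":0,"rx":0,"ry":0,"rz":-0.134}
    - {"tx":27,"ty":-13,"tz":0,"rx":0,"ry":0,"rz":-0.134}
    - {"tx":27,"ty":-13,"tz":0,"rx":0,"ry":0,"rz":-0.134}
    - {"tx":27,"ty":-13,"tz":0,"rx":0,"ry":0,"rz":-0.134}
    - {"tx":27.5,"ty":-12.5,"tz":0,"rx":0,"ry":0,"rz":-0.134}
    - {"tx":0,"ty":0,"tz":-33,"rx":0,"ry":0,"rz":0}
    - {"tx":0,"ty":0,"tz":-33,"rx":0,"ry":0,"rz":0}
    - {"tx":0,"ty":0,"tz":-33,"rx":0,"ry":0,"rz":0}
    - {"tx":0,"ty":0,"tz":-33,"rx":0,"ry":0,"rz":0}
    - {"tx":0,"ty":0,"tz":0,"rx":0,"ry":0,"rz":0}
  gripper: 0

```text
time: 1.35
tool_pos: [390.8, 391.3, 90.5]
tcp_rot: [-3.133, 0.004, 1.805]
contact_force: [-1.0, -0.0, -1.1]
grip_width: 91.9
finger_force: 0.0
```

Run:
```python
from h import *
im=bot.capture("top")
for o in oranges(im=im):print(*o)
o=bot.get_obs();print(o["tool_pos"],o["tcp_rot"],o["joint_positions"])
```

```text
[189.7 226.2] 270 [516.4 253.1  24. ]
[169.3 265.6] 204 [427.8 297.3  24. ]
[211.1 266.1] 134 [425.9 203.4  24. ]
[126.2 281.4] 281 [393.5 392.6  24. ]
[392.2385754  392.42910004  93.117559  ] [-3.13707745e+00  2.01757704e-03  1.80474257e+00] [ 6.47524704e-01  5.36871079e-01  1.61311829e+00 -3.91233741e-05
  9.96548642e-01  4.13604347e-01]
```

>>> carry_out:
  plan:
    - {"tx":1,"ty":0.5,"tz":-20,"rx":0,"ry":0,"rz":0}
    - {"tx":0,"ty":0,"tz":-25,"rx":0,"ry":0,"rz":0}
    - {"tx":0,"ty":0,"tz":-20,"rx":0,"ry":0,"rz":0}
    - {"tx":0,"ty":0,"tz":-12,"rx":0,"ry":0,"rz":0}
    - {"tx":0,"ty":0,"tz":-4,"rx":0,"ry":0,"rz":0}
    - {"tx":0,"ty":0,"tz":0,"rx":0,"ry":0,"rz":0}
    - {"tx":0,"ty":0,"tz":0,"rx":0,"ry":0,"rz":0}

```text
time: 2.1
tool_pos: [395.0, 394.4, 15.0]
tcp_rot: [3.14, -0.001, 1.805]
contact_force: [1.1, -0.6, 0.3]
grip_width: 91.9
finger_force: 0.0
```

>>> carry_out:
  plan:
    - {"tx":0,"ty":0,"tz":0,"rx":0,"ry":0,"rz":0}
    - {"tx":0,"ty":0,"tz":0,"rx":0,"ry":0,"rz":0}
    - {"tx":0,"ty":0,"tz":0,"rx":0,"ry":0,"rz":0}
    - {"tx":0,"ty":0,"tz":0,"rx":0,"ry":0,"rz":0}
    - {"tx":0,"ty":0,"tz":0,"rx":0,"ry":0,"rz":0}
    - {"tx":0,"ty":0,"tz":0,"rx":0,"ry":0,"rz":0}
  gripper: 1

```text
time: 2.7
tool_pos: [394.4, 393.8, 13.7]
tcp_rot: [3.142, 0.0, 1.805]
contact_force: [-0.1, -0.2, -0.5]
grip_width: 48.1
finger_force: 0.0
```

>>> carry_out:
  plan:
    - {"tx":0,"ty":0,"tz":0,"rx":0,"ry":0,"rz":0}
    - {"tx":0,"ty":0,"tz":0,"rx":0,"ry":0,"rz":0}
    - {"tx":0,"ty":0,"tz":0,"rx":0,"ry":0,"rz":0}
    - {"tx":0,"ty":0,"tz":15,"rx":0,"ry":0,"rz":0}
    - {"tx":0,"ty":0,"tz":30,"rx":0,"ry":0,"rz":0}
    - {"tx":0,"ty":0,"tz":40,"rx":0,"ry":0,"rz":0}
    - {"tx":0,"ty":0,"tz":40,"rx":0,"ry":0,"rz":0}
    - {"tx":0,"ty":0,"tz":40,"rx":0,"ry":0,"rz":0}
    - {"tx":0,"ty":0,"tz":20,"rx":0,"ry":0,"rz":0}

```text
time: 3.6
tool_pos: [395.3, 394.6, 202.6]
tcp_rot: [3.137, -0.002, 1.805]
contact_force: [-0.5, -0.2, -0.5]
grip_width: 44.1
finger_force: 30.0
```

>>> carry_out:
  plan:
    - {"tx":10,"ty":-20,"tz":0,"rx":0,"ry":0,"rz":0}
    - {"tx":16,"ty":-37,"tz":0,"rx":0,"ry":0,"rz":0}
    - {"tx":19,"ty":-40,"tz":0,"rx":0,"ry":0,"rz":0}
    - {"tx":19,"ty":-40,"tz":0,"rx":0,"ry":0,"rz":0}
    - {"tx":19,"ty":-40,"tz":0,"rx":0,"ry":0,"rz":0}
    - {"tx":19,"ty":-40,"tz":0,"rx":0,"ry":0,"rz":0}
    - {"tx":19,"ty":-40,"tz":0,"rx":0,"ry":0,"rz":0}
    - {"tx":19,"ty":-40,"tz":0,"rx":0,"ry":0,"rz":0}
    - {"tx":19,"ty":-40,"tz":0,"rx":0,"ry":0,"rz":0}
    - {"tx":19,"ty":-40,"tz":0,"rx":0,"ry":0,"rz":0}
    - {"tx":14,"ty":-35,"tz":0,"rx":0,"ry":0,"rz":0}
    - {"tx":5,"ty":-15,"tz":0,"rx":0,"ry":0,"rz":0}

```text
time: 4.8
tool_pos: [592.1, -36.5, 198.3]
tcp_rot: [-3.142, 0.001, 1.802]
contact_force: [0.1, -0.0, -1.4]
grip_width: 44.5
finger_force: 30.0
```

>>> carry_out:
  plan:
    - {"tx":0,"ty":0,"tz":0,"rx":0,"ry":0,"rz":0}
    - {"tx":0,"ty":0,"tz":0,"rx":0,"ry":0,"rz":0}
    - {"tx":0,"ty":0,"tz":0,"rx":0,"ry":0,"rz":0}

```text
time: 5.1
tool_pos: [590.8, -31.5, 198.8]
tcp_rot: [-3.141, -0.001, 1.806]
contact_force: [0.0, 0.4, -0.2]
grip_width: 44.3
finger_force: 30.0
```

Run:
```python
from h import *
im=bot.capture("top");cv2.imwrite("pics/top1.png",im[:,:,::-1])
for o in oranges(im=im):print(*o)
o=bot.get_obs();print(o["tool_pos"],o["tcp_rot"],o["joint_positions"])
```

```text
[190.  226.2] 276 [516.3 252.4  24. ]
[170.2 266.3] 295 [426.2 295.2  24. ]
[209.4 265.5] 296 [427.3 207.3  24. ]
[590.91059766 -31.48838393 198.93959101] [ 3.14155397e+00 -3.59932843e-04  1.80672086e+00] [-1.82894524e-01  4.86144787e-01  1.37558089e+00  3.59658730e-04
  1.27997803e+00 -4.18922199e-01]
```

View pics/top1.png

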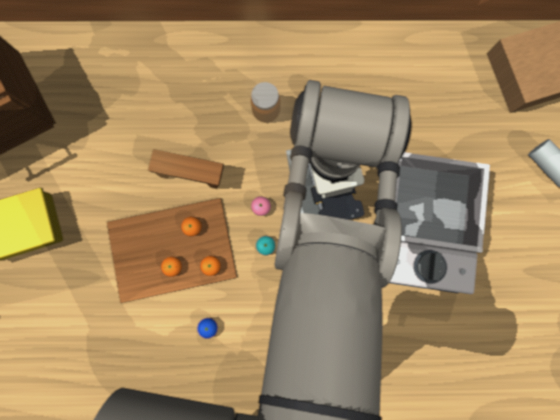

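>>> carry_out:
  plan:
    - {"tx":0,"ty":-0.5,"tz":-20,"rx":0,"ry":0,"rz":0}
    - {"tx":0,"ty":-1,"tz":-30,"rx":0,"ry":0,"rz":0}
    - {"tx":0,"ty":0,"tz":-30,"rx":0,"ry":0,"rz":0}
    - {"tx":0,"ty":0,"tz":-30,"rx":0,"ry":0,"rz":0}
    - {"tx":0,"ty":0,"tz":-14,"rx":0,"ry":0,"rz":0}
    - {"tx":0,"ty":0,"tz":0,"rx":0,"ry":0,"rz":0}
    - {"tx":0,"ty":0,"tz":0,"rx":0,"ry":0,"rz":0}

```text
time: 5.85
tool_pos: [591.6, -33.8, 75.4]
tcp_rot: [3.141, 0.0, 1.806]
contact_force: [-0.4, -0.4, 0.7]
grip_width: 44.4
finger_force: 30.0
```

>>> carry_out:
  plan:
    - {"tx":0,"ty":0,"tz":0,"rx":0,"ry":0,"rz":0}
    - {"tx":0,"ty":0,"tz":0,"rx":0,"ry":0,"rz":0}
    - {"tx":0,"ty":0,"tz":0,"rx":0,"ry":0,"rz":0}
  gripper: 0.35

```text
time: 6.15
tool_pos: [591.8, -34.7, 75.7]
tcp_rot: [3.14, 0.001, 1.805]
contact_force: [0.2, 0.2, -0.1]
grip_width: 59.0
finger_force: 0.0
```

>>> carry_out:
  plan:
    - {"tx":0,"ty":0,"tz":30,"rx":0,"ry":0,"rz":0}
    - {"tx":0,"ty":0,"tz":40,"rx":0,"ry":0,"rz":0}
    - {"tx":0,"ty":0,"tz":40,"rx":0,"ry":0,"rz":0}
    - {"tx":-8,"ty":12,"tz":10,"rx":0,"ry":0,"rz":0}
    - {"tx":-23,"ty":32,"tz":0,"rx":0,"ry":0,"rz":0}
    - {"tx":-23,"ty":33,"tz":0,"rx":0,"ry":0,"rz":0}
    - {"tx":-23,"ty":34,"tz":0,"rx":0,"ry":0,"rz":0}
    - {"tx":-23,"ty":34,"tz":0,"rx":0,"ry":0,"rz":0}
    - {"tx":-23,"ty":34,"tz":0,"rx":0,"ry":0,"rz":0}
    - {"tx":-23,"ty":34,"tz":0,"rx":0,"ry":0,"rz":0}
    - {"tx":-18,"ty":27,"tz":0,"rx":0,"ry":0,"rz":0}
    - {"tx":0,"ty":0,"tz":-30,"rx":0,"ry":0,"rz":0}
  gripper: 0.35

```text
time: 7.35
tool_pos: [426.8, 208.9, 167.3]
tcp_rot: [3.135, -0.001, 1.809]
contact_force: [1.0, -0.6, -0.1]
grip_width: 59.7
finger_force: 0.0
```

Run:
```python
from h import *
im=bot.capture("top");cv2.imwrite("pics/top2.png",im[:,:,::-1])
for o in oranges(im=im):print(*o)
for o in oranges("side"):print(*o)
o=bot.get_obs();print(o["tool_pos"],o["tcp_rot"],o["joint_positions"])
```

```text
[319. 191.] 134 [595.5 -42.8  24. ]
[214.5 265.7] 101 [426.8 195.8  24. ]
[323.6 318.8] 228 [425.2 207.9  24. ]
[275.5 333.4] 242 [514.2 253.   24. ]
[319.9 362.7] 250 [424.4 296.2  24. ]
[424.35360953 205.55302068 162.24804194] [-3.13564524e+00  3.62706448e-04  1.80695867e+00] [ 2.88370167e-01  3.15486234e-01  1.75851770e+00 -5.89909355e-05
  1.07354696e+00  5.22371996e-02]
```

>>> carry_out:
  plan:
    - {"tx":1.5,"ty":1.5,"tz":-30,"rx":0,"ry":0,"rz":0}
    - {"tx":0,"ty":0,"tz":-30,"rx":0,"ry":0,"rz":0}
    - {"tx":0,"ty":0,"tz":-30,"rx":0,"ry":0,"rz":0}
    - {"tx":0,"ty":0,"tz":-30,"rx":0,"ry":0,"rz":0}
    - {"tx":0,"ty":0,"tz":-20,"rx":0,"ry":0,"rz":0}
    - {"tx":0,"ty":0,"tz":-8,"rx":0,"ry":0,"rz":0}
    - {"tx":0,"ty":0,"tz":0,"rx":0,"ry":0,"rz":0}
    - {"tx":0,"ty":0,"tz":0,"rx":0,"ry":0,"rz":0}
  gripper: 0

```text
time: 8.25
tool_pos: [429.7, 206.9, 17.7]
tcp_rot: [3.14, -0.0, 1.804]
contact_force: [-0.2, -0.2, -0.0]
grip_width: 91.9
finger_force: 0.0
```

>>> carry_out:
  plan:
    - {"tx":0,"ty":0,"tz":0,"rx":0,"ry":0,"rz":0}
    - {"tx":0,"ty":0,"tz":0,"rx":0,"ry":0,"rz":0}
    - {"tx":0,"ty":0,"tz":0,"rx":0,"ry":0,"rz":0}
    - {"tx":0,"ty":0,"tz":0,"rx":0,"ry":0,"rz":0}
    - {"tx":0,"ty":0,"tz":0,"rx":0,"ry":0,"rz":0}
    - {"tx":0,"ty":0,"tz":0,"rx":0,"ry":0,"rz":0}
    - {"tx":0,"ty":0,"tz":0,"rx":0,"ry":0,"rz":0}
    - {"tx":0,"ty":0,"tz":0,"rx":0,"ry":0,"rz":0}
    - {"tx":0,"ty":0,"tz":0,"rx":0,"ry":0,"rz":0}
  gripper: 1

```text
time: 9.15
tool_pos: [428.8, 206.8, 16.8]
tcp_rot: [3.142, -0.0, 1.805]
contact_force: [-0.7, 0.3, 1.2]
grip_width: 44.5
finger_force: 30.0
```

>>> carry_out:
  plan:
    - {"tx":0,"ty":0,"tz":15,"rx":0,"ry":0,"rz":0}
    - {"tx":0,"ty":0,"tz":35,"rx":0,"ry":0,"rz":0}
    - {"tx":0,"ty":0,"tz":45,"rx":0,"ry":0,"rz":0}
    - {"tx":0,"ty":0,"tz":45,"rx":0,"ry":0,"rz":0}
    - {"tx":10,"ty":-15,"tz":40,"rx":0,"ry":0,"rz":0}
    - {"tx":25,"ty":-40,"tz":0,"rx":0,"ry":0,"rz":0}
    - {"tx":25,"ty":-40,"tz":0,"rx":0,"ry":0,"rz":0}
    - {"tx":25,"ty":-40,"tz":0,"rx":0,"ry":0,"rz":0}
    - {"tx":25,"ty":-40,"tz":0,"rx":0,"ry":0,"rz":0}
    - {"tx":25,"ty":-34,"tz":0,"rx":0,"ry":0,"rz":0}
    - {"tx":10,"ty":-15,"tz":0,"rx":0,"ry":0,"rz":0}
    - {"tx":0,"ty":0,"tz":0,"rx":0,"ry":0,"rz":0}

```text
time: 10.35
tool_pos: [574.7, -19.6, 195.9]
tcp_rot: [-3.141, 0.0, 1.802]
contact_force: [-0.4, 0.8, -0.0]
grip_width: 44.2
finger_force: 30.0
```

>>> carry_out:
  plan:
    - {"tx":0,"ty":0,"tz":0,"rx":0,"ry":0,"rz":0}
    - {"tx":0,"ty":0,"tz":-20,"rx":0,"ry":0,"rz":0}
    - {"tx":0,"ty":0,"tz":-20,"rx":0,"ry":0,"rz":0}
    - {"tx":0,"ty":0,"tz":0,"rx":0,"ry":0,"rz":0}
    - {"tx":0,"ty":0,"tz":0,"rx":0,"ry":0,"rz":0}

```text
time: 10.85
tool_pos: [573.4, -16.1, 157.2]
tcp_rot: [-3.141, -0.0, 1.806]
contact_force: [-0.0, -0.3, 0.6]
grip_width: 44.2
finger_force: 30.0
```

Run:
```python
from h import *
for o in oranges():print(*o)
for o in oranges("side"):print(*o)
o=bot.get_obs();print(o["tool_pos"],o["tcp_rot"],o["finger_force"])
```

```text
[190.1 226.2] 276 [516.3 252.2  24. ]
[170.2 266.3] 295 [426.2 295.2  24. ]
[267.4 181. ] 118 [ 598.9 -147.6   24. ]
[275.6 333.7] 200 [513.9 253.6  24. ]
[320.1 362.3] 233 [424.1 295.4  24. ]
[574.28252745 -16.59898289 158.04977276] [3.13968293e+00 6.80668402e-04 1.80567554e+00] 29.999805061816005
```

>>> carry_out:
  plan:
    - {"tx":0,"ty":-0.5,"tz":-25,"rx":0,"ry":0,"rz":0}
    - {"tx":0,"ty":0,"tz":-30,"rx":0,"ry":0,"rz":0}
    - {"tx":0,"ty":0,"tz":-20,"rx":0,"ry":0,"rz":0}
    - {"tx":0,"ty":0,"tz":-8,"rx":0,"ry":0,"rz":0}
    - {"tx":0,"ty":0,"tz":0,"rx":0,"ry":0,"rz":0}
    - {"tx":0,"ty":0,"tz":0,"rx":0,"ry":0,"rz":0}

```text
time: 11.55
tool_pos: [574.8, -17.7, 75.1]
tcp_rot: [3.139, 0.001, 1.805]
contact_force: [0.5, 0.2, -0.3]
grip_width: 44.3
finger_force: 30.0
```

>>> carry_out:
  plan:
    - {"tx":0,"ty":0,"tz":0,"rx":0,"ry":0,"rz":0}
    - {"tx":0,"ty":0,"tz":0,"rx":0,"ry":0,"rz":0}
    - {"tx":0,"ty":0,"tz":0,"rx":0,"ry":0,"rz":0}
    - {"tx":0,"ty":0,"tz":30,"rx":0,"ry":0,"rz":0}
    - {"tx":0,"ty":0,"tz":40,"rx":0,"ry":0,"rz":0}
    - {"tx":0,"ty":0,"tz":40,"rx":0,"ry":0,"rz":0}
    - {"tx":-8,"ty":17,"tz":10,"rx":0,"ry":0,"rz":0}
  gripper: 0.38

```text
time: 12.25
tool_pos: [568.6, -2.1, 198.8]
tcp_rot: [3.133, 0.004, 1.803]
contact_force: [1.1, -0.1, 0.1]
grip_width: 57.1
finger_force: 0.0
```

>>> carry_out:
  plan:
    - {"tx":-18,"ty":38,"tz":0,"rx":0,"ry":0,"rz":0}
    - {"tx":-18,"ty":38,"tz":0,"rx":0,"ry":0,"rz":0}
    - {"tx":-18,"ty":38,"tz":0,"rx":0,"ry":0,"rz":0}
    - {"tx":-18,"ty":38,"tz":0,"rx":0,"ry":0,"rz":0}
    - {"tx":-18,"ty":38,"tz":0,"rx":0,"ry":0,"rz":0}
    - {"tx":-18,"ty":38,"tz":0,"rx":0,"ry":0,"rz":0}
    - {"tx":-18,"ty":38,"tz":0,"rx":0,"ry":0,"rz":0}
    - {"tx":-14,"ty":29,"tz":0,"rx":0,"ry":0,"rz":0}
    - {"tx":0,"ty":0,"tz":-30,"rx":0,"ry":0,"rz":0}
    - {"tx":0,"ty":0,"tz":-40,"rx":0,"ry":0,"rz":0}
    - {"tx":0,"ty":0,"tz":-20,"rx":0,"ry":0,"rz":0}
    - {"tx":0,"ty":0,"tz":0,"rx":0,"ry":0,"rz":0}
  gripper: 0

```text
time: 13.45
tool_pos: [423.2, 293.6, 100.8]
tcp_rot: [-3.135, 0.002, 1.805]
contact_force: [-0.2, -0.6, -0.4]
grip_width: 91.7
finger_force: 0.0
```

Run:
```python
from h import *
for o in oranges():print(*o)
for o in oranges("side"):print(*o)
o=bot.get_obs();print(o["tool_pos"],o["tcp_rot"],o["finger_force"])
```

```text
[319.1 190.9] 145 [595.8 -43.   24. ]
[189.1 225. ] 218 [519.1 254.5  24. ]
[173.5 265.5] 159 [428.  287.9  24. ]
[320.  362.5] 257 [424.3 295.8  24. ]
[425.67875099 294.53763899 104.02998754] [-3.14137143e+00  2.01121306e-05  1.80494486e+00] 0.0
```

>>> carry_out:
  plan:
    - {"tx":0,"ty":1,"tz":-25,"rx":0,"ry":0,"rz":0}
    - {"tx":0,"ty":0,"tz":-30,"rx":0,"ry":0,"rz":0}
    - {"tx":0,"ty":0,"tz":-25,"rx":0,"ry":0,"rz":0}
    - {"tx":0,"ty":0,"tz":-10,"rx":0,"ry":0,"rz":0}
    - {"tx":0,"ty":0,"tz":0,"rx":0,"ry":0,"rz":0}
    - {"tx":0,"ty":0,"tz":0,"rx":0,"ry":0,"rz":0}

```text
time: 14.15
tool_pos: [426.9, 295.8, 15.2]
tcp_rot: [3.139, -0.001, 1.805]
contact_force: [0.6, 0.1, 0.1]
grip_width: 91.5
finger_force: 0.0
```

>>> carry_out:
  plan:
    - {"tx":0,"ty":0,"tz":0,"rx":0,"ry":0,"rz":0}
    - {"tx":0,"ty":0,"tz":0,"rx":0,"ry":0,"rz":0}
    - {"tx":0,"ty":0,"tz":0,"rx":0,"ry":0,"rz":0}
    - {"tx":0,"ty":0,"tz":0,"rx":0,"ry":0,"rz":0}
    - {"tx":0,"ty":0,"tz":0,"rx":0,"ry":0,"rz":0}
    - {"tx":0,"ty":0,"tz":0,"rx":0,"ry":0,"rz":0}
    - {"tx":0,"ty":0,"tz":0,"rx":0,"ry":0,"rz":0}
    - {"tx":0,"ty":0,"tz":0,"rx":0,"ry":0,"rz":0}
    - {"tx":0,"ty":0,"tz":0,"rx":0,"ry":0,"rz":0}
  gripper: 1

```text
time: 15.05
tool_pos: [425.8, 295.3, 13.7]
tcp_rot: [3.142, 0.0, 1.805]
contact_force: [-0.4, -0.9, -0.2]
grip_width: 44.3
finger_force: 30.0
```

>>> carry_out:
  plan:
    - {"tx":0,"ty":0,"tz":15,"rx":0,"ry":0,"rz":0}
    - {"tx":0,"ty":0,"tz":35,"rx":0,"ry":0,"rz":0}
    - {"tx":0,"ty":0,"tz":45,"rx":0,"ry":0,"rz":0}
    - {"tx":0,"ty":0,"tz":45,"rx":0,"ry":0,"rz":0}
    - {"tx":0,"ty":0,"tz":40,"rx":0,"ry":0,"rz":0}
    - {"tx":0,"ty":0,"tz":0,"rx":0,"ry":0,"rz":0}
    - {"tx":0,"ty":0,"tz":0,"rx":0,"ry":0,"rz":0}

```text
time: 15.75
tool_pos: [426.0, 295.4, 194.2]
tcp_rot: [3.14, -0.0, 1.805]
contact_force: [-0.0, -0.4, -1.0]
grip_width: 44.2
finger_force: 30.0
```

Run:
```python
from h import *
im=bot.capture("top");si=bot.capture("side")
for o in oranges(im=im):print(*o)
for o in oranges("side",im=si):print(*o)
a=cv2.resize(im[130:280,250:390],None,fx=2.8,fy=2.8);b=cv2.resize(si[130:280,190:330],None,fx=2.8,fy=2.8)
cv2.imwrite("pics/j1.png",np.hstack([a,b])[:,:,::-1])
o=bot.get_obs();print(o["tool_pos"],o["tcp_rot"],o["finger_force"])
```

```text
[319.1 190.9] 145 [595.8 -43.   24. ]
[189.9 226.3] 270 [516.1 252.6  24. ]
[331.1 325.3] 162 [409.6 219.2  24. ]
[275.  335.2] 187 [514.6 256.8  24. ]
[425.01594644 294.90630206 192.27802039] [-3.13891844e+00  6.54472600e-04  1.80476088e+00] 29.999990519718267
```

View pics/j1.png

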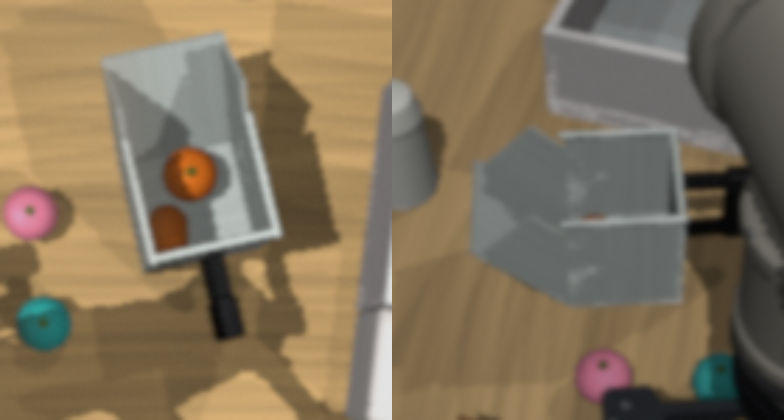

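Both mandarins are in the jug, one in the middle and one in the back-left corner. Now the third.

>>> carry_out:
  plan:
    - {"tx":9,"ty":-20,"tz":5,"rx":0,"ry":0,"rz":0}
    - {"tx":18,"ty":-40,"tz":0,"rx":0,"ry":0,"rz":0}
    - {"tx":18,"ty":-40,"tz":0,"rx":0,"ry":0,"rz":0}
    - {"tx":18,"ty":-40,"tz":0,"rx":0,"ry":0,"rz":0}
    - {"tx":18,"ty":-40,"tz":0,"rx":0,"ry":0,"rz":0}
    - {"tx":18,"ty":-40,"tz":0,"rx":0,"ry":0,"rz":0}
    - {"tx":18,"ty":-40,"tz":0,"rx":0,"ry":0,"rz":0}
    - {"tx":18,"ty":-40,"tz":0,"rx":0,"ry":0,"rz":0}
    - {"tx":16,"ty":-36,"tz":0,"rx":0,"ry":0,"rz":0}
    - {"tx":7,"ty":-15,"tz":0,"rx":0,"ry":0,"rz":0}
    - {"tx":0,"ty":0,"tz":0,"rx":0,"ry":0,"rz":0}
    - {"tx":0,"ty":0,"tz":0,"rx":0,"ry":0,"rz":0}

```text
time: 17.05
tool_pos: [583.0, -54.9, 197.4]
tcp_rot: [-3.139, -0.002, 1.805]
contact_force: [-0.2, -0.5, 0.3]
grip_width: 44.2
finger_force: 30.0
```

>>> carry_out:
  plan:
    - {"tx":0,"ty":0,"tz":-20,"rx":0,"ry":0,"rz":0}
    - {"tx":0,"ty":0,"tz":-30,"rx":0,"ry":0,"rz":0}
    - {"tx":0,"ty":0,"tz":-30,"rx":0,"ry":0,"rz":0}
    - {"tx":0,"ty":0,"tz":-25,"rx":0,"ry":0,"rz":0}
    - {"tx":0,"ty":0,"tz":-15,"rx":0,"ry":0,"rz":0}
    - {"tx":0,"ty":0,"tz":0,"rx":0,"ry":0,"rz":0}
    - {"tx":0,"ty":0,"tz":0,"rx":0,"ry":0,"rz":0}

```text
time: 17.75
tool_pos: [583.7, -54.3, 79.1]
tcp_rot: [-3.141, -0.0, 1.806]
contact_force: [0.7, -0.8, -0.5]
grip_width: 44.7
finger_force: 30.0
```

>>> carry_out:
  plan:
    - {"tx":0,"ty":0,"tz":0,"rx":0,"ry":0,"rz":0}
    - {"tx":0,"ty":0,"tz":0,"rx":0,"ry":0,"rz":0}
    - {"tx":0,"ty":0,"tz":0,"rx":0,"ry":0,"rz":0}
    - {"tx":0,"ty":0,"tz":30,"rx":0,"ry":0,"rz":0}
    - {"tx":0,"ty":0,"tz":40,"rx":0,"ry":0,"rz":0}
    - {"tx":0,"ty":0,"tz":40,"rx":0,"ry":0,"rz":0}
    - {"tx":-4,"ty":19,"tz":10,"rx":0,"ry":0,"rz":0}
  gripper: 0.38

```text
time: 18.45
tool_pos: [582.3, -38.6, 204.1]
tcp_rot: [3.133, 0.005, 1.802]
contact_force: [0.0, 0.7, 0.0]
grip_width: 56.8
finger_force: 0.0
```

>>> carry_out:
  plan:
    - {"tx":-9,"ty":42,"tz":0,"rx":0,"ry":0,"rz":0}
    - {"tx":-9,"ty":42,"tz":0,"rx":0,"ry":0,"rz":0}
    - {"tx":-9,"ty":42,"tz":0,"rx":0,"ry":0,"rz":0}
    - {"tx":-9,"ty":42,"tz":0,"rx":0,"ry":0,"rz":0}
    - {"tx":-9,"ty":42,"tz":0,"rx":0,"ry":0,"rz":0}
    - {"tx":-9,"ty":42,"tz":0,"rx":0,"ry":0,"rz":0}
    - {"tx":-9,"ty":37,"tz":0,"rx":0,"ry":0,"rz":0}
    - {"tx":0,"ty":0,"tz":-30,"rx":0,"ry":0,"rz":0}
    - {"tx":0,"ty":0,"tz":-40,"rx":0,"ry":0,"rz":0}
    - {"tx":0,"ty":0,"tz":-20,"rx":0,"ry":0,"rz":0}
    - {"tx":0,"ty":0,"tz":0,"rx":0,"ry":0,"rz":0}
    - {"tx":0,"ty":0,"tz":0,"rx":0,"ry":0,"rz":0}
  gripper: 0

```text
time: 19.65
tool_pos: [517.4, 252.4, 109.6]
tcp_rot: [3.141, -0.0, 1.805]
contact_force: [1.2, 0.5, 0.2]
grip_width: 91.7
finger_force: 0.0
```

Run:
```python
from h import *
for o in oranges():print(*o)
for o in oranges("side"):print(*o)
o=bot.get_obs();print(o["tool_pos"],o["tcp_rot"],o["finger_force"])
```

```text
[195.4 225.1] 83 [518.8 240.2  24. ]
[275.5 333.3] 234 [514.2 252.8  24. ]
[518.03859331 252.59688157 110.60814385] [ 3.13814840e+00 -3.02947629e-04  1.80451518e+00] 0.0
```

>>> carry_out:
  plan:
    - {"tx":-2,"ty":0,"tz":-25,"rx":0,"ry":0,"rz":0}
    - {"tx":0,"ty":0,"tz":-30,"rx":0,"ry":0,"rz":0}
    - {"tx":0,"ty":0,"tz":-29,"rx":0,"ry":0,"rz":0}
    - {"tx":0,"ty":0,"tz":-12,"rx":0,"ry":0,"rz":0}
    - {"tx":0,"ty":0,"tz":0,"rx":0,"ry":0,"rz":0}
    - {"tx":0,"ty":0,"tz":0,"rx":0,"ry":0,"rz":0}

```text
time: 20.35
tool_pos: [516.0, 252.7, 14.3]
tcp_rot: [3.139, -0.0, 1.805]
contact_force: [0.1, 0.5, 0.6]
grip_width: 91.9
finger_force: 0.0
```

>>> carry_out:
  plan:
    - {"tx":0,"ty":0,"tz":0,"rx":0,"ry":0,"rz":0}
    - {"tx":0,"ty":0,"tz":0,"rx":0,"ry":0,"rz":0}
    - {"tx":0,"ty":0,"tz":0,"rx":0,"ry":0,"rz":0}
    - {"tx":0,"ty":0,"tz":0,"rx":0,"ry":0,"rz":0}
    - {"tx":0,"ty":0,"tz":0,"rx":0,"ry":0,"rz":0}
    - {"tx":0,"ty":0,"tz":0,"rx":0,"ry":0,"rz":0}
    - {"tx":0,"ty":0,"tz":0,"rx":0,"ry":0,"rz":0}
    - {"tx":0,"ty":0,"tz":0,"rx":0,"ry":0,"rz":0}
    - {"tx":0,"ty":0,"tz":0,"rx":0,"ry":0,"rz":0}
  gripper: 1

```text
time: 21.25
tool_pos: [514.9, 252.3, 12.8]
tcp_rot: [3.141, -0.0, 1.805]
contact_force: [1.7, -0.8, 0.8]
grip_width: 44.3
finger_force: 30.0
```

>>> carry_out:
  plan:
    - {"tx":0,"ty":0,"tz":15,"rx":0,"ry":0,"rz":0}
    - {"tx":0,"ty":0,"tz":35,"rx":0,"ry":0,"rz":0}
    - {"tx":0,"ty":0,"tz":45,"rx":0,"ry":0,"rz":0}
    - {"tx":0,"ty":0,"tz":45,"rx":0,"ry":0,"rz":0}
    - {"tx":0,"ty":0,"tz":45,"rx":0,"ry":0,"rz":0}
    - {"tx":0,"ty":0,"tz":0,"rx":0,"ry":0,"rz":0}
    - {"tx":0,"ty":0,"tz":0,"rx":0,"ry":0,"rz":0}

```text
time: 21.95
tool_pos: [515.0, 252.4, 198.5]
tcp_rot: [3.14, -0.0, 1.805]
contact_force: [0.4, 0.5, -1.1]
grip_width: 44.2
finger_force: 30.0
```

Run:
```python
from h import *
im=bot.capture("top");si=bot.capture("side")
for o in oranges(im=im):print(*o)
for o in oranges("side",im=si):print(*o)
a=cv2.resize(im[130:280,250:390],None,fx=2.8,fy=2.8);b=cv2.resize(si[130:280,190:330],None,fx=2.8,fy=2.8)
cv2.imwrite("pics/j2.png",np.hstack([a,b])[:,:,::-1])
o=bot.get_obs();print(o["tool_pos"],o["tcp_rot"],o["finger_force"])
```

```text
[319.1 190.1] 126 [597.6 -43.1  24. ]
[275.7 287.7] 260 [529.6 153.9  24. ]
[513.9813605  252.02235837 196.21045745] [-3.13880613e+00  2.60012462e-04  1.80475849e+00] 30.000035659759305
```

View pics/j2.png

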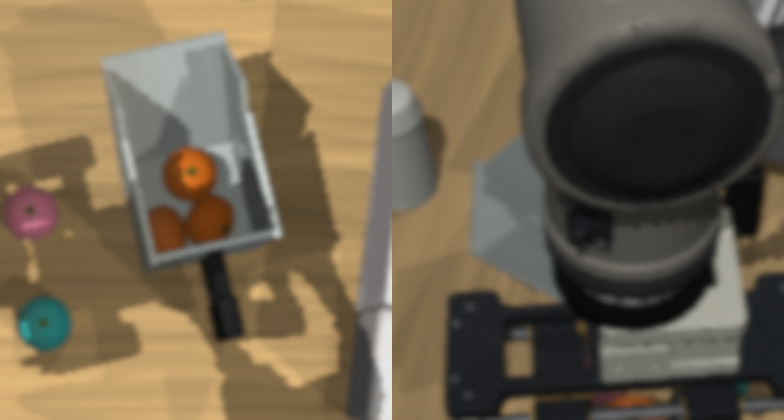

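>>> carry_out:
  plan:
    - {"tx":6,"ty":-20,"tz":3,"rx":0,"ry":0,"rz":0}
    - {"tx":12,"ty":-40,"tz":0,"rx":0,"ry":0,"rz":0}
    - {"tx":13,"ty":-40,"tz":0,"rx":0,"ry":0,"rz":0}
    - {"tx":13,"ty":-40,"tz":0,"rx":0,"ry":0,"rz":0}
    - {"tx":13,"ty":-40,"tz":0,"rx":0,"ry":0,"rz":0}
    - {"tx":13,"ty":-40,"tz":0,"rx":0,"ry":0,"rz":0}
    - {"tx":13,"ty":-40,"tz":0,"rx":0,"ry":0,"rz":0}
    - {"tx":10,"ty":-32,"tz":0,"rx":0,"ry":0,"rz":0}
    - {"tx":0,"ty":0,"tz":0,"rx":0,"ry":0,"rz":0}
    - {"tx":0,"ty":0,"tz":0,"rx":0,"ry":0,"rz":0}

```text
time: 23.05
tool_pos: [607.0, -40.1, 198.6]
tcp_rot: [-3.138, -0.002, 1.803]
contact_force: [-0.4, 0.2, -1.3]
grip_width: 44.5
finger_force: 30.0
```

>>> carry_out:
  plan:
    - {"tx":0,"ty":0,"tz":-20,"rx":0,"ry":0,"rz":0}
    - {"tx":0,"ty":0,"tz":-30,"rx":0,"ry":0,"rz":0}
    - {"tx":0,"ty":0,"tz":-30,"rx":0,"ry":0,"rz":0}
    - {"tx":0,"ty":0,"tz":-25,"rx":0,"ry":0,"rz":0}
    - {"tx":0,"ty":0,"tz":-15,"rx":0,"ry":0,"rz":0}
    - {"tx":0,"ty":0,"tz":0,"rx":0,"ry":0,"rz":0}
    - {"tx":0,"ty":0,"tz":0,"rx":0,"ry":0,"rz":0}

```text
time: 23.75
tool_pos: [607.6, -38.5, 80.7]
tcp_rot: [-3.141, -0.001, 1.806]
contact_force: [0.1, -0.1, -0.1]
grip_width: 44.6
finger_force: 30.0
```

>>> carry_out:
  plan:
    - {"tx":0,"ty":0,"tz":0,"rx":0,"ry":0,"rz":0}
    - {"tx":0,"ty":0,"tz":0,"rx":0,"ry":0,"rz":0}
    - {"tx":0,"ty":0,"tz":0,"rx":0,"ry":0,"rz":0}
    - {"tx":0,"ty":0,"tz":30,"rx":0,"ry":0,"rz":0}
    - {"tx":0,"ty":0,"tz":40,"rx":0,"ry":0,"rz":0}
    - {"tx":0,"ty":0,"tz":40,"rx":0,"ry":0,"rz":0}
    - {"tx":-10,"ty":0,"tz":30,"rx":0,"ry":0,"rz":0}
  gripper: 0.38

```text
time: 24.45
tool_pos: [599.0, -39.9, 223.9]
tcp_rot: [3.138, 0.002, 1.805]
contact_force: [1.9, -0.7, 0.8]
grip_width: 56.9
finger_force: 0.0
```

>>> carry_out:
  plan:
    - {"tx":-8,"ty":-2,"tz":5,"rx":0,"ry":0,"rz":-0.1}
    - {"tx":-17,"ty":-3.5,"tz":0,"rx":0,"ry":0,"rz":-0.14}
    - {"tx":-18,"ty":-3.5,"tz":0,"rx":0,"ry":0,"rz":-0.14}
    - {"tx":-18,"ty":-3.5,"tz":0,"rx":0,"ry":0,"rz":-0.14}
    - {"tx":-18,"ty":-3.5,"tz":0,"rx":0,"ry":0,"rz":-0.14}
    - {"tx":-18,"ty":-3.5,"tz":0,"rx":0,"ry":0,"rz":-0.14}
    - {"tx":-18,"ty":-3.5,"tz":0,"rx":0,"ry":0,"rz":-0.14}
    - {"tx":-18,"ty":-3.5,"tz":0,"rx":0,"ry":0,"rz":-0.14}
    - {"tx":-18,"ty":-3.5,"tz":0,"rx":0,"ry":0,"rz":-0.14}
    - {"tx":-18,"ty":-3.5,"tz":0,"rx":0,"ry":0,"rz":-0.14}
    - {"tx":-18,"ty":-3.5,"tz":0,"rx":0,"ry":0,"rz":-0.14}
    - {"tx":-11,"ty":-2,"tz":0,"rx":0,"ry":0,"rz":-0.07}
  gripper: 0

```text
time: 25.65
tool_pos: [398.7, -78.8, 226.3]
tcp_rot: [3.141, -0.001, 0.23]
contact_force: [0.1, -0.1, -0.1]
grip_width: 91.5
finger_force: 0.0
```

>>> carry_out:
  plan:
    - {"tx":0,"ty":0,"tz":0,"rx":0.0273,"ry":-0.113,"rz":0}
    - {"tx":0,"ty":0,"tz":0,"rx":0.0273,"ry":-0.113,"rz":0}
    - {"tx":0,"ty":0,"tz":0,"rx":0.0273,"ry":-0.113,"rz":0}
    - {"tx":0,"ty":0,"tz":0,"rx":0.0273,"ry":-0.113,"rz":0}
    - {"tx":0,"ty":0,"tz":0,"rx":0.0273,"ry":-0.113,"rz":0}
    - {"tx":0,"ty":0,"tz":0,"rx":0.0273,"ry":-0.113,"rz":0}
    - {"tx":0,"ty":0,"tz":0,"rx":0,"ry":0,"rz":0}
    - {"tx":0,"ty":0,"tz":0,"rx":0,"ry":0,"rz":0}
    - {"tx":0,"ty":0,"tz":0,"rx":0,"ry":0,"rz":0}

```text
time: 26.55
tool_pos: [400.0, -78.0, 225.8]
tcp_rot: [-3.136, -0.666, 0.235]
contact_force: [0.1, 0.4, 0.4]
grip_width: 91.8
finger_force: 0.0
```

```bash
cat > st.py <<'E'
from h import *
from scipy.spatial.transform import Rotation as Ro
def st(o=None):
    o=o or bot.get_obs();M=Ro.from_euler("xyz",o["tcp_rot"]).as_matrix();p=np.array(o["tool_pos"])
    print("t",round(o["time"],2),"tcp",p.round(1),"grasp",(p-18.8*M[:,2]).round(1),"z",M[:,2].round(3),"y",M[:,1].round(3),"\nq",np.round(o["joint_positions"],2),"F",np.round(o["contact_force"],1),"M",np.round(o["moment"],2),"w",round(o["grip_width"],1),round(o["finger_force"],1))
    return p,M
E
python3 - <<'E'
from st import *
st()
im=bot.capture("top");si=bot.capture("side")
for o in oranges(im=im):print(*o)
a=cv2.resize(im[130:280,250:390],None,fx=2.8,fy=2.8);b=cv2.resize(si[130:280,190:330],None,fx=2.8,fy=2.8)
cv2.imwrite("pics/j3.png",np.hstack([a,b])[:,:,::-1])
E
```

```text
t 26.55 tcp [400.  -78.  225.8] grasp [388.7 -80.8 240.6] z [ 0.599  0.15  -0.786] y [ 0.236 -0.972 -0.005] 
q [-0.86 -0.11  2.28  0.84  0.84 -0.06] F [0.1 0.4 0.4] M [-0.11  0.48 -0.01] w 91.8 0.0
[321.7 191.5] 460 [594.3 -49.   24. ]
```

View pics/j3.png

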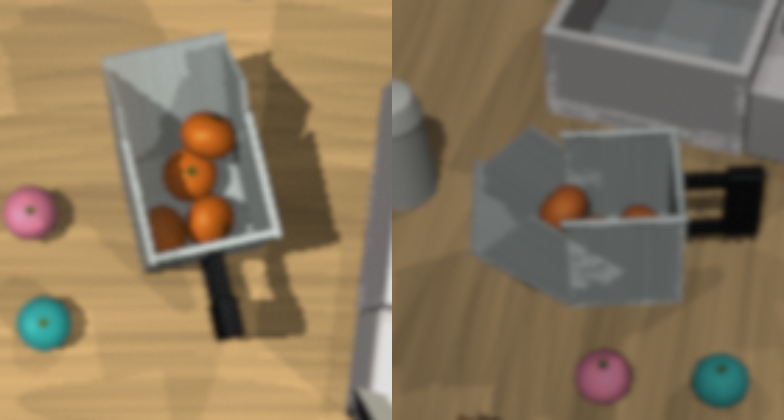

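>>> carry_out:
  plan:
    - {"tx":7,"ty":1,"tz":-31,"rx":0,"ry":0,"rz":0}
    - {"tx":7,"ty":1,"tz":-32,"rx":0,"ry":0,"rz":0}
    - {"tx":7,"ty":1,"tz":-32,"rx":0,"ry":0,"rz":0}
    - {"tx":12,"ty":3,"tz":-16,"rx":0,"ry":0,"rz":0}
    - {"tx":12,"ty":3,"tz":-16,"rx":0,"ry":0,"rz":0}
    - {"tx":0,"ty":0,"tz":0,"rx":0,"ry":0,"rz":0}
    - {"tx":0,"ty":0,"tz":0,"rx":0,"ry":0,"rz":0}

```text
time: 27.35
tool_pos: [444.7, -67.8, 98.1]
tcp_rot: [-3.133, -0.667, 0.236]
contact_force: [-0.9, -0.8, -0.1]
grip_width: 91.8
finger_force: 0.0
```

Run:
```python
from st import *
p,M=st()
print(np.array([470,-62.7,67.5])-(p-18.8*M[:,2]))
```

```text
t 27.35 tcp [444.7 -67.8  98.1] grasp [433.4 -70.7 112.9] z [ 0.599  0.153 -0.786] y [ 0.239 -0.971 -0.007] 
q [-0.71  0.28  2.4   1.51  0.53 -0.76] F [-0.9 -0.8 -0.1] M [-0.12  0.55  0.02] w 91.8 0.0
[ 36.60375241   7.96952692 -45.3627397 ]
```

>>> carry_out:
  plan:
    - {"tx":0,"ty":0,"tz":0,"rx":-0.026,"ry":0.107,"rz":0}
    - {"tx":0,"ty":0,"tz":0,"rx":-0.026,"ry":0.107,"rz":0}
    - {"tx":11,"ty":2.5,"tz":-15,"rx":0,"ry":0,"rz":0}
    - {"tx":11,"ty":2.5,"tz":-16,"rx":0,"ry":0,"rz":0}
    - {"tx":11,"ty":2,"tz":-16,"rx":0,"ry":0,"rz":0}
    - {"tx":0,"ty":0,"tz":0,"rx":0,"ry":0,"rz":0}
    - {"tx":0,"ty":0,"tz":0,"rx":0,"ry":0,"rz":0}
    - {"tx":0,"ty":0,"tz":0,"rx":0,"ry":0,"rz":0}

```text
time: 28.15
tool_pos: [475.6, -56.1, 50.2]
tcp_rot: [-3.113, -0.553, 0.234]
contact_force: [0.4, 0.1, 0.2]
grip_width: 91.9
finger_force: 0.0
```

Run:
```python
from st import *
p,M=st()
print(np.array([470,-62.7,67.5])-(p-18.8*M[:,2]))
```

```text
t 28.15 tcp [475.6 -56.1  50.2] grasp [466.1 -58.9  66.2] z [ 0.504  0.15  -0.85 ] y [ 0.246 -0.969 -0.024] 
q [-0.55  0.42  2.29  1.48  0.4  -0.61] F [0.4 0.1 0.2] M [-0.12  0.44 -0.02] w 91.9 0.0
[ 3.86490443 -3.75351091  1.33711107]
```

```bash
cat >> st.py <<'E'
def target(head,tilt,G):
    "tool: y=-(jug y), z = down tilted forward by tilt; G grasp point"
    h,t=np.radians([head,tilt]);z=np.array([np.cos(h)*np.sin(t),np.sin(h)*np.sin(t),-np.cos(t)]);y=np.array([np.sin(h),-np.cos(h),0])
    return np.array(G)+18.8*z,np.c_[np.cross(y,z),y,z]
def delta(p,M,pt,Mt): print("d",(pt-p).round(1),"rv",Ro.from_matrix(Mt@M.T).as_rotvec().round(4))
E
python3 - <<'E'
from st import *
p,M=st();delta(p,M,*target(13.6,25,[470,-62.7,67.5]))
E
```

```text
t 28.15 tcp [475.6 -56.1  50.2] grasp [466.1 -58.9  66.2] z [ 0.504  0.15  -0.85 ] y [ 0.246 -0.969 -0.024] 
q [-0.55  0.42  2.29  1.48  0.4  -0.61] F [0.4 0.1 0.2] M [-0.12  0.44 -0.02] w 91.9 0.0
d [ 2.1 -4.7  0.3] rv [-0.0518  0.1078 -0.0103]
```

>>> carry_out:
  plan:
    - {"tx":0.5,"ty":-1,"tz":0,"rx":-0.01,"ry":0.022,"rz":-0.002}
    - {"tx":0.5,"ty":-1,"tz":0,"rx":-0.01,"ry":0.022,"rz":-0.002}
    - {"tx":0.5,"ty":-1,"tz":0,"rx":-0.01,"ry":0.022,"rz":-0.002}
    - {"tx":0.5,"ty":-1,"tz":0,"rx":-0.01,"ry":0.022,"rz":-0.002}
    - {"tx":0,"ty":-0.7,"tz":0,"rx":-0.01,"ry":0.02,"rz":-0.002}
    - {"tx":0,"ty":0,"tz":0,"rx":0,"ry":0,"rz":0}
    - {"tx":0,"ty":0,"tz":0,"rx":0,"ry":0,"rz":0}

```text
time: 28.85
tool_pos: [477.6, -60.7, 49.7]
tcp_rot: [-3.139, -0.437, 0.237]
contact_force: [-1.0, -0.1, -0.3]
grip_width: 91.7
finger_force: 0.0
```

Run:
```python
from st import *
p,M=st();delta(p,M,*target(13.6,25,[470,-62.7,67.5]))
```

```text
t 28.85 tcp [477.6 -60.7  49.7] grasp [469.9 -62.6  66.8] z [ 0.411  0.102 -0.906] y [ 0.235 -0.972 -0.002] 
q [-0.48  0.4   2.21  0.98  0.34 -0.05] F [-1.  -0.1 -0.3] M [-0.11  0.39 -0.02] w 91.7 0.0
d [ 0.1 -0.2  0.7] rv [-0.0022 -0.0001 -0.0002]
```

>>> carry_out:
  plan:
    - {"tx":0,"ty":0,"tz":0,"rx":0,"ry":0,"rz":0}
    - {"tx":0,"ty":0,"tz":0,"rx":0,"ry":0,"rz":0}
    - {"tx":0,"ty":0,"tz":0,"rx":0,"ry":0,"rz":0}
    - {"tx":0,"ty":0,"tz":0,"rx":0,"ry":0,"rz":0}
    - {"tx":0,"ty":0,"tz":0,"rx":0,"ry":0,"rz":0}
    - {"tx":0,"ty":0,"tz":0,"rx":0,"ry":0,"rz":0}
    - {"tx":0,"ty":0,"tz":0,"rx":0,"ry":0,"rz":0}
    - {"tx":0,"ty":0,"tz":0,"rx":0,"ry":0,"rz":0}
    - {"tx":0,"ty":0,"tz":0,"rx":0,"ry":0,"rz":0}
    - {"tx":0,"ty":0,"tz":0,"rx":0,"ry":0,"rz":0}
    - {"tx":0,"ty":0,"tz":0,"rx":0,"ry":0,"rz":0}
    - {"tx":0,"ty":0,"tz":0,"rx":0,"ry":0,"rz":0}
  gripper: 1

```text
time: 30.05
tool_pos: [477.8, -60.8, 49.1]
tcp_rot: [-3.139, -0.436, 0.236]
contact_force: [-1.7, -0.6, 0.8]
grip_width: 15.7
finger_force: 30.0
```

>>> carry_out:
  plan:
    - {"tx":0,"ty":0,"tz":0,"rx":0,"ry":0,"rz":0}
    - {"tx":0,"ty":0,"tz":3,"rx":0,"ry":0,"rz":0}
    - {"tx":0,"ty":0,"tz":5,"rx":0,"ry":0,"rz":0}
    - {"tx":0,"ty":0,"tz":8,"rx":0,"ry":0,"rz":0}
    - {"tx":0,"ty":0,"tz":8,"rx":0,"ry":0,"rz":0}
    - {"tx":0,"ty":0,"tz":8,"rx":0,"ry":0,"rz":0}
    - {"tx":0,"ty":0,"tz":8,"rx":0,"ry":0,"rz":0}
    - {"tx":0,"ty":0,"tz":0,"rx":0,"ry":0,"rz":0}
    - {"tx":0,"ty":0,"tz":0,"rx":0,"ry":0,"rz":0}

```text
time: 30.95
tool_pos: [477.3, -60.2, 88.7]
tcp_rot: [-3.138, -0.435, 0.236]
contact_force: [0.2, 0.1, -3.1]
grip_width: 15.7
finger_force: 30.0
```

Run:
```python
from st import *
p,M=st()
im=bot.capture("top");si=bot.capture("side")
print(oranges(im=im))
a=cv2.resize(im[120:270,250:390],None,fx=2.8,fy=2.8);b=cv2.resize(si[110:260,190:330],None,fx=2.8,fy=2.8)
cv2.imwrite("pics/j4.png",np.hstack([a,b])[:,:,::-1])
```

```text
t 30.95 tcp [477.3 -60.2  88.7] grasp [469.6 -62.1 105.8] z [ 0.409  0.102 -0.907] y [ 0.236 -0.972 -0.003] 
q [-0.48  0.31  2.17  0.73  0.43  0.22] F [ 0.2  0.1 -3.1] M [-0.26  0.92 -0.04] w 15.7 30.0
[(array([323.1, 188.5]), np.int32(517), array([601.3, -52.4,  24. ]))]
```

View pics/j4.png

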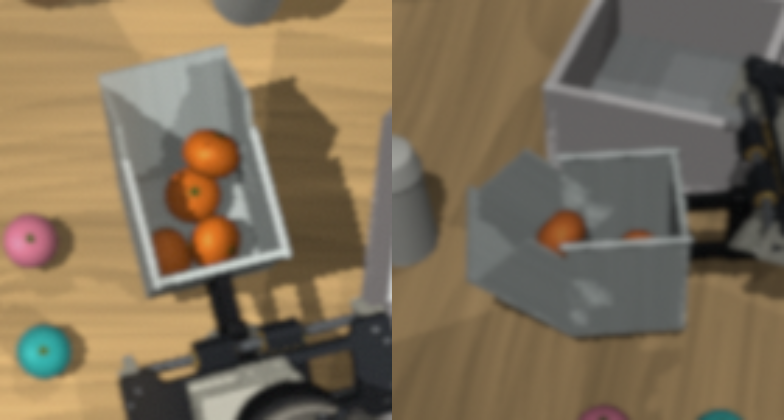

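>>> carry_out:
  plan:
    - {"tx":0,"ty":0,"tz":6,"rx":0,"ry":0,"rz":0}
    - {"tx":0,"ty":0,"tz":10,"rx":0,"ry":0,"rz":0}
    - {"tx":0,"ty":0,"tz":12,"rx":0,"ry":0,"rz":0}
    - {"tx":0,"ty":0,"tz":14,"rx":0,"ry":0,"rz":0}
    - {"tx":0,"ty":0,"tz":14,"rx":0,"ry":0,"rz":0}
    - {"tx":0,"ty":0,"tz":14,"rx":0,"ry":0,"rz":0}
    - {"tx":0,"ty":0,"tz":14,"rx":0,"ry":0,"rz":0}
    - {"tx":0,"ty":0,"tz":14,"rx":0,"ry":0,"rz":0}
    - {"tx":0,"ty":0,"tz":10,"rx":0,"ry":0,"rz":0}
    - {"tx":0,"ty":0,"tz":6,"rx":0,"ry":0,"rz":0}
    - {"tx":0,"ty":0,"tz":0,"rx":0,"ry":0,"rz":0}
    - {"tx":0,"ty":0,"tz":0,"rx":0,"ry":0,"rz":0}

```text
time: 32.25
tool_pos: [477.4, -60.4, 202.4]
tcp_rot: [-3.138, -0.435, 0.236]
contact_force: [-0.3, -0.4, -2.7]
grip_width: 15.8
finger_force: 30.0
```

Run:
```python
from st import *
p,M=st();delta(p,M,*target(-50,25,[398.6,-100.4,219]))
```

```text
t 32.25 tcp [477.4 -60.4 202.4] grasp [469.7 -62.3 219.5] z [ 0.408  0.102 -0.907] y [ 0.235 -0.972 -0.004] 
q [-0.48  0.1   2.01  0.43  0.74  0.58] F [-0.3 -0.4 -2.7] M [-0.25  0.88  0.  ] w 15.8 30.0
d [-73.6 -46.1  -0.4] rv [-4.2000e-03 -6.0000e-04 -1.1103e+00]
```

>>> carry_out:
  plan:
    - {"tx":-1,"ty":-1,"tz":0,"rx":0,"ry":0,"rz":-0.02}
    - {"tx":-3,"ty":-2,"tz":0,"rx":0,"ry":0,"rz":-0.04}
    - {"tx":-3,"ty":-2,"tz":0,"rx":0,"ry":0,"rz":-0.05}
    - {"tx":-3,"ty":-2,"tz":0,"rx":0,"ry":0,"rz":-0.05}
    - {"tx":-3,"ty":-2,"tz":0,"rx":0,"ry":0,"rz":-0.05}
    - {"tx":-3,"ty":-2,"tz":0,"rx":0,"ry":0,"rz":-0.05}
    - {"tx":-3,"ty":-2,"tz":0,"rx":0,"ry":0,"rz":-0.05}
    - {"tx":-3,"ty":-2,"tz":0,"rx":0,"ry":0,"rz":-0.05}
    - {"tx":-3,"ty":-2,"tz":0,"rx":0,"ry":0,"rz":-0.05}
    - {"tx":-3,"ty":-2,"tz":0,"rx":0,"ry":0,"rz":-0.05}
    - {"tx":-3,"ty":-2,"tz":0,"rx":0,"ry":0,"rz":-0.05}
    - {"tx":-3,"ty":-2,"tz":0,"rx":0,"ry":0,"rz":-0.05}

```text
time: 33.45
tool_pos: [443.0, -83.3, 202.3]
tcp_rot: [-3.137, -0.434, -0.327]
contact_force: [-0.1, -0.2, -3.2]
grip_width: 15.7
finger_force: 30.0
```

>>> carry_out:
  plan:
    - {"tx":-3,"ty":-2,"tz":0,"rx":0,"ry":0,"rz":-0.05}
    - {"tx":-3,"ty":-2,"tz":0,"rx":0,"ry":0,"rz":-0.05}
    - {"tx":-3,"ty":-2,"tz":0,"rx":0,"ry":0,"rz":-0.05}
    - {"tx":-3,"ty":-2,"tz":0,"rx":0,"ry":0,"rz":-0.05}
    - {"tx":-3,"ty":-2,"tz":0,"rx":0,"ry":0,"rz":-0.05}
    - {"tx":-4,"ty":-2,"tz":0,"rx":0,"ry":0,"rz":-0.05}
    - {"tx":-4,"ty":-2,"tz":0,"rx":0,"ry":0,"rz":-0.05}
    - {"tx":-4,"ty":-2,"tz":0,"rx":0,"ry":0,"rz":-0.05}
    - {"tx":-4,"ty":-2,"tz":0,"rx":0,"ry":0,"rz":-0.05}
    - {"tx":-4,"ty":-2,"tz":0,"rx":0,"ry":0,"rz":-0.05}
    - {"tx":-3,"ty":-1,"tz":0,"rx":0,"ry":0,"rz":-0.04}
    - {"tx":-1,"ty":-0.5,"tz":0,"rx":0,"ry":0,"rz":-0.01}

```text
time: 34.65
tool_pos: [404.3, -104.6, 202.4]
tcp_rot: [-3.138, -0.434, -0.875]
contact_force: [0.8, 0.5, -3.1]
grip_width: 15.7
finger_force: 30.0
```

>>> carry_out:
  plan:
    - {"tx":0,"ty":0,"tz":0,"rx":0,"ry":0,"rz":0}
    - {"tx":0,"ty":0,"tz":0,"rx":0,"ry":0,"rz":0}
    - {"tx":0,"ty":0,"tz":0,"rx":0,"ry":0,"rz":0}

```text
time: 34.95
tool_pos: [404.7, -105.0, 202.9]
tcp_rot: [-3.138, -0.435, -0.874]
contact_force: [0.6, 0.2, -3.6]
grip_width: 15.4
finger_force: 30.0
```

Run:
```python
from st import *
p,M=st();delta(p,M,*target(-50,25,[398.6,-100.4,219]))
im=bot.capture("top");si=bot.capture("side");print(oranges(im=im))
cv2.imwrite("pics/j5.png",np.hstack([cv2.resize(im[130:330,270:510],(400,333)),cv2.resize(si[40:260,190:430],(400,367))[:333]])[:,:,::-1])
```

```text
t 34.95 tcp [ 404.7 -105.   202.9] grasp [399.6 -99.  220. ] z [ 0.273 -0.321 -0.907] y [-0.766 -0.643 -0.003] 
q [-0.25  0.02  2.1  -0.39  0.7   2.45] F [ 0.6  0.2 -3.6] M [0.57 0.7  0.  ] w 15.4 30.0
d [-1.  -1.5 -1. ] rv [-0.0028  0.0016 -0.0003]
[(array([415.5, 238.2]), np.int32(727), array([ 485.2, -260.9,   24. ]))]
```

View pics/j5.png

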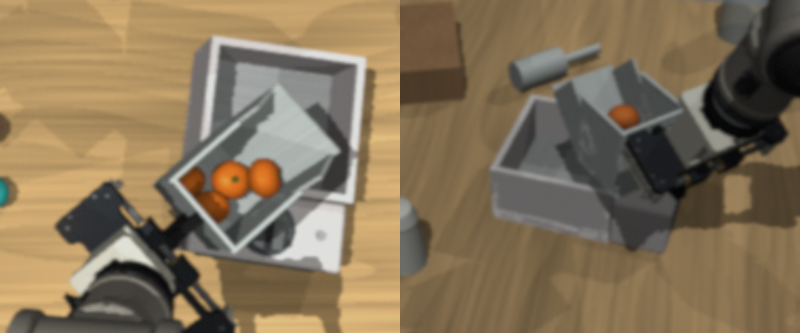

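The jug is level, with its spout over the basin and all four mandarins inside. Next I work out the tipping rows.

Run:
```python
from st import *
h=np.radians(-50);H=np.array([np.cos(h),np.sin(h)])
def tcp(p,zl):
    pr=np.radians(p);t=np.radians(25-p)
    gx=-219.5*np.cos(pr)-11.5*np.sin(pr);gz=219.5*np.sin(pr)-11.5*np.cos(pr)
    return np.r_[np.array([539.7,-268.5])+H*(gx+18.8*np.sin(t)),zl+gz-18.8*np.cos(t)]
N=24;P=[tcp(72*i/N,231.5-(231.5-125)*i/N) for i in range(N+1)]
print(P[0].round(1));print(np.diff(P,axis=0).round(1));print(np.radians(3)*.766,np.radians(3)*.643,P[-1])
```

```text
[ 403.7 -106.4  203. ]
[[-0.8  0.9  6.7]
 [-0.4  0.5  6.7]
 [-0.   0.   6.7]
 [ 0.4 -0.4  6.7]
 [ 0.7 -0.9  6.7]
 [ 1.1 -1.3  6.6]
 [ 1.5 -1.8  6.5]
 [ 1.8 -2.2  6.4]
 [ 2.2 -2.6  6.2]
 [ 2.6 -3.   6. ]
 [ 2.9 -3.5  5.8]
 [ 3.2 -3.9  5.5]
 [ 3.6 -4.3  5.3]
 [ 3.9 -4.6  5. ]
 [ 4.2 -5.   4.6]
 [ 4.5 -5.4  4.3]
 [ 4.8 -5.7  3.9]
 [ 5.1 -6.   3.5]
 [ 5.3 -6.3  3.1]
 [ 5.6 -6.6  2.6]
 [ 5.8 -6.9  2.2]
 [ 6.  -7.2  1.7]
 [ 6.2 -7.4  1.2]
 [ 6.4 -7.6  0.7]]
0.040107666210829694 0.03366740127097062 [ 480.23197091 -197.62876269  317.38164072]
```

>>> carry_out:
  plan:
    - {"tx":-0.8,"ty":0.9,"tz":6.7,"rx":0.0401,"ry":0.0337,"rz":0}
    - {"tx":-0.4,"ty":0.5,"tz":6.7,"rx":0.0401,"ry":0.0337,"rz":0}
    - {"tx":0,"ty":0,"tz":6.7,"rx":0.0401,"ry":0.0337,"rz":0}
    - {"tx":0.4,"ty":-0.4,"tz":6.7,"rx":0.0401,"ry":0.0337,"rz":0}
    - {"tx":0.7,"ty":-0.9,"tz":6.7,"rx":0.0401,"ry":0.0337,"rz":0}
    - {"tx":1.1,"ty":-1.3,"tz":6.6,"rx":0.0401,"ry":0.0337,"rz":0}
    - {"tx":1.5,"ty":-1.8,"tz":6.5,"rx":0.0401,"ry":0.0337,"rz":0}
    - {"tx":1.8,"ty":-2.2,"tz":6.4,"rx":0.0401,"ry":0.0337,"rz":0}
    - {"tx":2.2,"ty":-2.6,"tz":6.2,"rx":0.0401,"ry":0.0337,"rz":0}
    - {"tx":2.6,"ty":-3,"tz":6,"rx":0.0401,"ry":0.0337,"rz":0}
    - {"tx":2.9,"ty":-3.5,"tz":5.8,"rx":0.0401,"ry":0.0337,"rz":0}
    - {"tx":3.2,"ty":-3.9,"tz":5.5,"rx":0.0401,"ry":0.0337,"rz":0}

```text
time: 36.25
tool_pos: [420.3, -123.8, 279.8]
tcp_rot: [-3.139, 0.194, -0.873]
contact_force: [0.9, -0.0, -3.3]
grip_width: 15.5
finger_force: 30.0
```

Run:
```python
from st import *
p,M=st()
h=np.radians(-50);H=np.array([np.cos(h),np.sin(h)]);pr=np.radians(36)
print("tilt now",25-36,"actual",np.degrees(np.arctan2(M[:2,2]@H,-M[2,2])))
im=bot.capture("top");print(oranges(im=im))
```

```text
t 36.25 tcp [ 420.3 -123.8  279.8] grasp [ 422.6 -126.6  298.3] z [-0.122  0.149 -0.981] y [-0.767 -0.642 -0.002] 
q [-0.51  0.24  1.53  0.07  1.55  1.92] F [ 0.9 -0.  -3.3] M [0.04 0.13 0.04] w 15.5 30.0
tilt now -11 actual -11.112284140735165
[]
```

>>> carry_out:
  plan:
    - {"tx":3.2,"ty":-4.2,"tz":5,"rx":0.0401,"ry":0.0337,"rz":0}
    - {"tx":3.6,"ty":-4.6,"tz":5,"rx":0.0401,"ry":0.0337,"rz":0}
    - {"tx":4,"ty":-5,"tz":4.6,"rx":0.0401,"ry":0.0337,"rz":0}
    - {"tx":4.3,"ty":-5.4,"tz":4.3,"rx":0.0401,"ry":0.0337,"rz":0}
    - {"tx":4.6,"ty":-5.7,"tz":3.9,"rx":0.0401,"ry":0.0337,"rz":0}
    - {"tx":5,"ty":-6,"tz":3.5,"rx":0.0401,"ry":0.0337,"rz":0}
    - {"tx":5.2,"ty":-6.3,"tz":3.1,"rx":0.0401,"ry":0.0337,"rz":0}
    - {"tx":5.5,"ty":-6.6,"tz":2.6,"rx":0.0401,"ry":0.0337,"rz":0}
    - {"tx":5.8,"ty":-6.9,"tz":2.2,"rx":0.0401,"ry":0.0337,"rz":0}
    - {"tx":6,"ty":-7.2,"tz":1.7,"rx":0.0401,"ry":0.0337,"rz":0}
    - {"tx":6.2,"ty":-7.4,"tz":1.2,"rx":0.0401,"ry":0.0337,"rz":0}
    - {"tx":6.4,"ty":-7.6,"tz":0.7,"rx":0.0401,"ry":0.0337,"rz":0}

```text
time: 37.5
tool_pos: [480.3, -196.7, 316.8]
tcp_rot: [3.142, 0.821, -0.875]
contact_force: [0.6, -0.3, -2.7]
grip_width: 16.3
finger_force: 30.0
```

>>> carry_out:
  plan:
    - {"tx":0,"ty":0,"tz":0,"rx":0,"ry":0,"rz":0}
    - {"tx":0,"ty":0,"tz":0,"rx":0,"ry":0,"rz":0}
    - {"tx":0,"ty":0,"tz":0,"rx":0,"ry":0,"rz":0}
    - {"tx":0,"ty":0,"tz":0,"rx":0,"ry":0,"rz":0}
    - {"tx":0,"ty":0,"tz":0,"rx":0,"ry":0,"rz":0}
    - {"tx":0,"ty":0,"tz":0,"rx":0,"ry":0,"rz":0}
    - {"tx":0,"ty":0,"tz":0,"rx":0,"ry":0,"rz":0}
    - {"tx":0,"ty":0,"tz":0,"rx":0,"ry":0,"rz":0}

```text
time: 38.3
tool_pos: [479.7, -196.1, 317.4]
tcp_rot: [-3.141, 0.821, -0.874]
contact_force: [-0.3, -0.4, -2.2]
grip_width: 16.1
finger_force: 30.0
```

Run:
```python
from st import *
p,M=st()
h=np.radians(-50);H=np.array([np.cos(h),np.sin(h)])
print("actual",np.degrees(np.arctan2(M[:2,2]@H,-M[2,2])))
im=bot.capture("top");si=bot.capture("side")
print([o[:2] for o in oranges(im=im)],[o[:2] for o in oranges("side",im=si)])
cv2.imwrite("pics/j6.png",np.hstack([cv2.resize(im[100:310,270:510],(400,350)),cv2.resize(si[40:250,190:430],(400,350))])[:,:,::-1])
```

```text
t 38.3 tcp [ 479.7 -196.1  317.4] grasp [ 488.5 -206.7  330.2] z [-0.469  0.562 -0.681] y [-0.767 -0.641 -0.   ] 
q [-0.64  0.76  0.83  0.24  2.34  1.9 ] F [-0.3 -0.4 -2.2] M [-0.48 -0.25 -0.  ] w 16.1 30.0
actual -47.063989433447034
[(array([431.8, 178.1]), np.int32(76))] [(array([267.8, 134.5]), np.int32(68))]
```

View pics/j6.png

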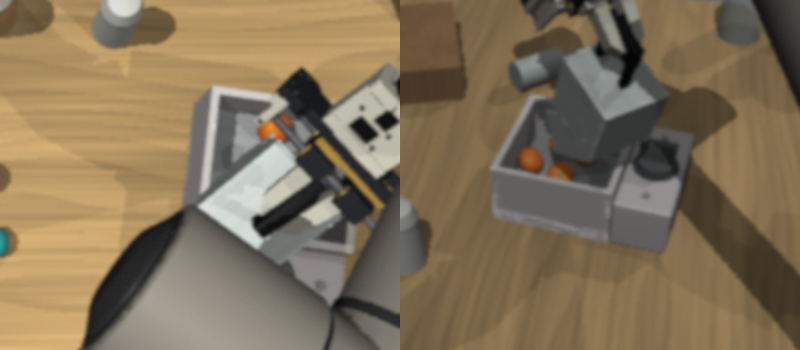

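>>> carry_out:
  plan:
    - {"tx":3,"ty":-4,"tz":2,"rx":0.0306,"ry":0.0257,"rz":0}
    - {"tx":3,"ty":-4,"tz":2,"rx":0.0306,"ry":0.0257,"rz":0}
    - {"tx":0,"ty":0,"tz":6,"rx":0,"ry":0,"rz":0}
    - {"tx":0,"ty":0,"tz":-6,"rx":0,"ry":0,"rz":0}
    - {"tx":0,"ty":0,"tz":6,"rx":0,"ry":0,"rz":0}
    - {"tx":0,"ty":0,"tz":0,"rx":0,"ry":0,"rz":0}
    - {"tx":0,"ty":0,"tz":0,"rx":0,"ry":0,"rz":0}
    - {"tx":0,"ty":0,"tz":0,"rx":0,"ry":0,"rz":0}
    - {"tx":0,"ty":0,"tz":0,"rx":0,"ry":0,"rz":0}
    - {"tx":0,"ty":0,"tz":0,"rx":0,"ry":0,"rz":0}

```text
time: 39.4
tool_pos: [485.7, -204.1, 327.3]
tcp_rot: [-3.141, 0.902, -0.875]
contact_force: [-0.8, 0.0, -1.4]
grip_width: 15.8
finger_force: 30.0
```

Run:
```python
from st import *
p,M=st()
im=bot.capture("top");si=bot.capture("side")
print([o[:2] for o in oranges(im=im)],[o[:2] for o in oranges("side",im=si)])
cv2.imwrite("pics/j7.png",np.hstack([cv2.resize(im[120:260,350:490],(400,400),interpolation=2),cv2.resize(si[80:200,230:350],(400,400),interpolation=2)])[:,:,::-1])
```

```text
t 39.4 tcp [ 485.7 -204.1  327.3] grasp [ 495.1 -215.4  339. ] z [-0.503  0.602 -0.62 ] y [-0.767 -0.641 -0.   ] 
q [-0.65  0.83  0.73  0.28  2.46  1.93] F [-0.8  0.  -1.4] M [-0.54 -0.32  0.06] w 15.8 30.0
[(array([433.1, 175.3]), np.int32(193))] [(array([267.9, 134.5]), np.int32(69))]
```

View pics/j7.png

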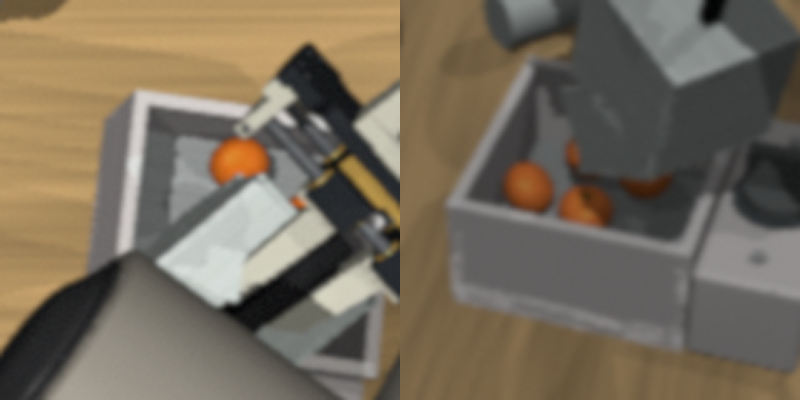

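All four mandarins are in the basin (side view). I'll level the empty jug high up, then carry it to the rail.

>>> carry_out:
  plan:
    - {"tx":0,"ty":0,"tz":10,"rx":0,"ry":0,"rz":0}
    - {"tx":0,"ty":0,"tz":10,"rx":-0.07,"ry":-0.0587,"rz":0}
    - {"tx":0,"ty":0,"tz":0,"rx":-0.07,"ry":-0.0587,"rz":0}
    - {"tx":-3,"ty":4,"tz":0,"rx":-0.07,"ry":-0.0587,"rz":0}
    - {"tx":-3,"ty":4,"tz":0,"rx":-0.07,"ry":-0.0587,"rz":0}
    - {"tx":-3,"ty":4,"tz":0,"rx":-0.07,"ry":-0.0587,"rz":0}
    - {"tx":-3,"ty":4,"tz":0,"rx":-0.07,"ry":-0.0587,"rz":0}
    - {"tx":-3,"ty":4,"tz":0,"rx":-0.07,"ry":-0.0587,"rz":0}
    - {"tx":-3,"ty":4,"tz":0,"rx":-0.07,"ry":-0.0587,"rz":0}
    - {"tx":-3,"ty":4,"tz":0,"rx":-0.07,"ry":-0.0587,"rz":0}
    - {"tx":-3,"ty":4,"tz":0,"rx":-0.07,"ry":-0.0587,"rz":0}
    - {"tx":-3,"ty":4,"tz":0,"rx":-0.07,"ry":-0.0587,"rz":0}

```text
time: 40.7
tool_pos: [458.3, -167.6, 348.5]
tcp_rot: [-3.139, -0.107, -0.875]
contact_force: [0.4, 0.2, -1.8]
grip_width: 15.9
finger_force: 30.0
```

>>> carry_out:
  plan:
    - {"tx":0,"ty":0,"tz":0,"rx":-0.07,"ry":-0.0587,"rz":0}
    - {"tx":0,"ty":0,"tz":0,"rx":-0.07,"ry":-0.0587,"rz":0}
    - {"tx":0,"ty":0,"tz":0,"rx":-0.07,"ry":-0.0587,"rz":0}
    - {"tx":0,"ty":0,"tz":0,"rx":0,"ry":0,"rz":0}
    - {"tx":0,"ty":0,"tz":0,"rx":0,"ry":0,"rz":0}

```text
time: 41.2
tool_pos: [458.4, -167.6, 348.0]
tcp_rot: [-3.139, -0.375, -0.874]
contact_force: [0.1, 0.9, -1.0]
grip_width: 16.1
finger_force: 30.0
```

Run:
```python
from st import *
p,M=st();delta(p,M,*target(-12.6,25,[546.1,276.7,220]))
for n in("top","side"):print([(o[0],o[1],ray(n,*o[0],40).round()) for o in oranges(n)])
```

```text
t 41.2 tcp [ 458.4 -167.6  348. ] grasp [ 454.  -162.4  365.5] z [ 0.237 -0.28  -0.93 ] y [-0.766 -0.642 -0.002] 
q [-0.4   0.02  1.65 -0.18  1.14  2.09] F [ 0.1  0.9 -1. ] M [0.41 0.42 0.06] w 16.1 30.0
d [  95.4  442.6 -145.1] rv [-0.0342 -0.0517  0.6531]
[(array([432.7, 176.1]), np.int32(217), array([ 626., -302.,   40.]))]
[(array([285.3, 141.2]), np.int32(61), array([ 573., -288.,   40.]))]
```

>>> carry_out:
  plan:
    - {"tx":2,"ty":10,"tz":0,"rx":-0.046,"ry":-0.039,"rz":0}
    - {"tx":5,"ty":25,"tz":0,"rx":0,"ry":0,"rz":0.04}
    - {"tx":7,"ty":32,"tz":0,"rx":0,"ry":0,"rz":0.05}
    - {"tx":7,"ty":32,"tz":0,"rx":0,"ry":0,"rz":0.05}
    - {"tx":7,"ty":32,"tz":0,"rx":0,"ry":0,"rz":0.05}
    - {"tx":7,"ty":32,"tz":0,"rx":0,"ry":0,"rz":0.05}
    - {"tx":7,"ty":32,"tz":0,"rx":0,"ry":0,"rz":0.05}
    - {"tx":7,"ty":32,"tz":0,"rx":0,"ry":0,"rz":0.05}
    - {"tx":7,"ty":32,"tz":0,"rx":0,"ry":0,"rz":0.05}
    - {"tx":7,"ty":32,"tz":0,"rx":0,"ry":0,"rz":0.05}
    - {"tx":7,"ty":32,"tz":0,"rx":0,"ry":0,"rz":0.05}
    - {"tx":7,"ty":32,"tz":0,"rx":0,"ry":0,"rz":0.05}

```text
time: 42.5
tool_pos: [536.6, 188.0, 346.9]
tcp_rot: [-3.14, -0.436, -0.333]
contact_force: [0.2, -0.8, -1.1]
grip_width: 16.0
finger_force: 30.0
```

>>> carry_out:
  plan:
    - {"tx":7,"ty":32,"tz":0,"rx":0,"ry":0,"rz":0.05}
    - {"tx":6,"ty":30,"tz":-10,"rx":0,"ry":0,"rz":0.05}
    - {"tx":4,"ty":20,"tz":-20,"rx":0,"ry":0,"rz":0.013}
    - {"tx":1,"ty":5,"tz":-30,"rx":0,"ry":0,"rz":0}
    - {"tx":0,"ty":0,"tz":-30,"rx":0,"ry":0,"rz":0}
    - {"tx":0,"ty":0,"tz":-30,"rx":0,"ry":0,"rz":0}
    - {"tx":0,"ty":0,"tz":-20,"rx":0,"ry":0,"rz":0}
    - {"tx":0,"ty":0,"tz":0,"rx":0,"ry":0,"rz":0}
    - {"tx":0,"ty":0,"tz":0,"rx":0,"ry":0,"rz":0}
    - {"tx":0,"ty":0,"tz":0,"rx":0,"ry":0,"rz":0}

```text
time: 43.5
tool_pos: [554.9, 274.1, 209.0]
tcp_rot: [-3.137, -0.44, -0.223]
contact_force: [0.6, -1.1, -1.1]
grip_width: 16.2
finger_force: 30.0
```

Run:
```python
from st import *
p,M=st();delta(p,M,*target(-12.6,25,[546.1,276.7,160]))
```

```text
t 43.5 tcp [554.9 274.1 209. ] grasp [547.1 275.8 226. ] z [ 0.416 -0.09  -0.905] y [-0.219 -0.976 -0.004] 
q [ 0.47  0.38  1.61 -0.37  0.84  2.47] F [ 0.6 -1.1 -1.1] M [ 0.14  0.67 -0.03] w 16.2 30.0
d [ -1.1   0.9 -66. ] rv [-0.003  0.004  0.001]
```

>>> carry_out:
  plan:
    - {"tx":-0.5,"ty":0.5,"tz":-20,"rx":0,"ry":0,"rz":0}
    - {"tx":-0.5,"ty":0.5,"tz":-30,"rx":0,"ry":0,"rz":0}
    - {"tx":0,"ty":0,"tz":-20,"rx":0,"ry":0,"rz":0}
    - {"tx":0,"ty":0,"tz":-8,"rx":0,"ry":0,"rz":0}
    - {"tx":0,"ty":0,"tz":0,"rx":0,"ry":0,"rz":0}
    - {"tx":0,"ty":0,"tz":0,"rx":0,"ry":0,"rz":0}
    - {"tx":0,"ty":0,"tz":0,"rx":0,"ry":0,"rz":0}

```text
time: 44.2
tool_pos: [553.7, 275.3, 131.2]
tcp_rot: [-3.137, -0.44, -0.222]
contact_force: [0.1, 0.9, -1.6]
grip_width: 15.7
finger_force: 30.0
```

Run:
```python
from st import *
p,M=st();delta(p,M,*target(-12.6,25,[546.1,276.7,136.2]))
im=bot.capture("top");si=bot.capture("side")
# expected corners: project predicted jug points
g=p-18.8*M[:,2];h=np.radians(-12.6);X=np.array([np.cos(h),np.sin(h),0]);Y=np.array([-X[1],X[0],0])
def J(x,y,z):return g+X*(x+99.7)+Y*y+np.array([0,0,z-66.2])
pts={k:J(*k) for k in[(-46,50,105),(-46,-50,105),(-46,-50,0),(46,-50,0),(46,50,0),(-46,50,0),(120,50,120),(120,-50,120)]}
for k,P in pts.items():print(k,"top",pix("top",P).round(1),"side",pix("side",P).round(1))
a=cv2.resize(im[90:230,130:270],(420,420),interpolation=2);b=cv2.resize(si[215:405,140:270],(int(130*3),190*3),interpolation=2)
for n,i,o in(("top",a,(130,90)),("side",b,(140,215))):
    for P in pts.values():
        u=(pix(n,P)-o)*3+1;cv2.circle(i,tuple(int(v) for v in u),2,(255,0,0),-1)
c=np.zeros((570,810,3),np.uint8);c[:420,:420]=a;c[:,420:]=b
cv2.imwrite("pics/j8.png",cv2.resize(c,(800,563))[:,:,::-1]);np.savez("j8",im=im,si=si)
```

```text
t 44.2 tcp [553.7 275.3 131.2] grasp [545.8 277.  148.2] z [ 0.417 -0.089 -0.905] y [-0.219 -0.976 -0.004] 
q [ 0.48  0.47  1.71 -0.45  0.66  2.59] F [ 0.1  0.9 -1.6] M [ 0.11  0.69 -0.01] w 15.7 30.0
d [  0.2  -0.3 -12. ] rv [-0.0032  0.0046  0.0004]
(-46, 50, 105) top [142.4 171.4] side [209.5 316.9]
(-46, -50, 105) top [192.8 182.2] side [236.5 266.7]
(-46, -50, 0) top [202.  191.1] side [240.5 296.7]
(46, -50, 0) top [211.7 150.6] side [197.6 281.1]
(46, 50, 0) top [167.3 141.1] side [171.3 325.7]
(-46, 50, 0) top [157.  181.5] side [216.7 343.9]
(120, 50, 120) top [161.3  87.9] side [117.9 278.1]
(120, -50, 120) top [211.4  98.5] side [151.  232.8]
```

View pics/j8.png

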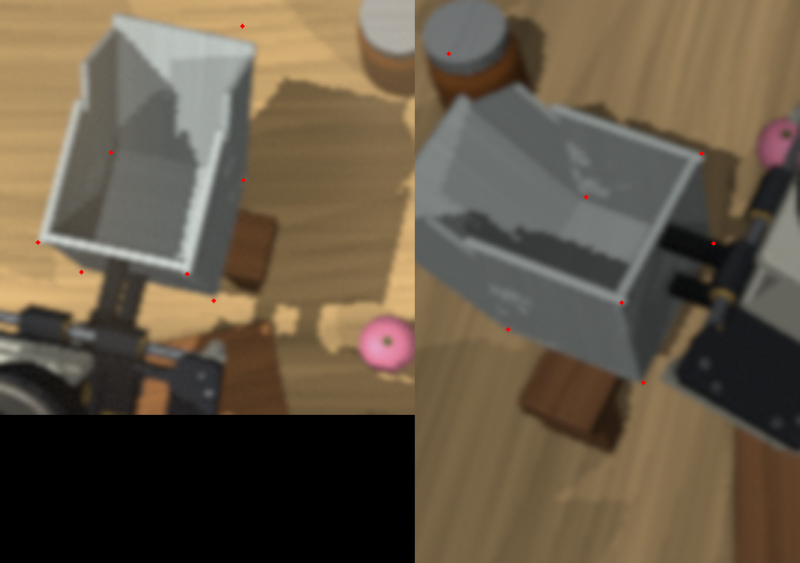

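Both views show the jug level over the rail, and the projected back corners match the picture within about 1 px. I'll set it down with a tiny correction.

>>> carry_out:
  plan:
    - {"tx":-0.5,"ty":0.5,"tz":-4,"rx":0,"ry":0,"rz":0}
    - {"tx":0,"ty":0.5,"tz":-3,"rx":0,"ry":0,"rz":0}
    - {"tx":0,"ty":0,"tz":-2,"rx":0,"ry":0,"rz":0}
    - {"tx":0,"ty":0,"tz":-1,"rx":0,"ry":0,"rz":0}
    - {"tx":0,"ty":0,"tz":-1,"rx":0,"ry":0,"rz":0}
    - {"tx":0,"ty":0,"tz":0,"rx":0,"ry":0,"rz":0}
    - {"tx":0,"ty":0,"tz":0,"rx":0,"ry":0,"rz":0}

```text
time: 45.0
tool_pos: [552.4, 276.0, 119.2]
tcp_rot: [-3.139, -0.439, -0.221]
contact_force: [-4.9, 0.3, 5.3]
grip_width: 15.9
finger_force: 30.0
```

Run:
```python
from st import *
st()
```

```text
t 45.0 tcp [552.4 276.  119.2] grasp [544.6 277.7 136.2] z [ 0.415 -0.09  -0.905] y [-0.218 -0.976 -0.003] 
q [ 0.48  0.49  1.72 -0.47  0.64  2.61] F [-4.9  0.3  5.3] M [-0.48  0.42 -0.29] w 15.9 30.0
```

>>> carry_out:
  plan:
    - {"tx":0,"ty":0,"tz":0.5,"rx":0,"ry":0,"rz":0}
    - {"tx":0,"ty":0,"tz":0,"rx":0,"ry":0,"rz":0}
    - {"tx":0,"ty":0,"tz":0,"rx":0,"ry":0,"rz":0}
    - {"tx":0,"ty":0,"tz":0,"rx":0,"ry":0,"rz":0}
    - {"tx":0,"ty":0,"tz":0,"rx":0,"ry":0,"rz":0}
    - {"tx":0,"ty":0,"tz":0,"rx":0,"ry":0,"rz":0}
  gripper: 0.3

```text
time: 45.6
tool_pos: [552.2, 275.8, 118.7]
tcp_rot: [-3.139, -0.438, -0.221]
contact_force: [-0.5, 0.4, -0.2]
grip_width: 59.1
finger_force: 0.0
```

>>> carry_out:
  plan:
    - {"tx":-4,"ty":1,"tz":9,"rx":0,"ry":0,"rz":0}
    - {"tx":-8,"ty":2,"tz":18,"rx":0,"ry":0,"rz":0}
    - {"tx":-12,"ty":2.5,"tz":27,"rx":0,"ry":0,"rz":0}
    - {"tx":-12,"ty":2.5,"tz":27,"rx":0,"ry":0,"rz":0}
    - {"tx":-12,"ty":2.5,"tz":27,"rx":0,"ry":0,"rz":0}
    - {"tx":0,"ty":0,"tz":30,"rx":0,"ry":0,"rz":0}
    - {"tx":0,"ty":0,"tz":0,"rx":0,"ry":0,"rz":0}
    - {"tx":0,"ty":0,"tz":0,"rx":0,"ry":0,"rz":0}

```text
time: 46.4
tool_pos: [504.0, 286.5, 257.9]
tcp_rot: [-3.138, -0.439, -0.222]
contact_force: [0.3, -0.1, -0.4]
grip_width: 64.2
finger_force: 0.0
```

Run:
```python
from st import *
p,M=st()
im=bot.capture("top");si=bot.capture("side");d=np.load("j8.npz")
# shift of jug pixels vs hover images (10-12 mm lower expected)
for n,a,b,(u0,v0,u1,v1) in(("top",d["im"],im,(135,90,215,185)),("side",d["si"],si,(140,235,235,350))):
    t=cv2.cvtColor(a,7)[v0:v1,u0:u1];r=cv2.matchTemplate(cv2.cvtColor(b,7)[v0-12:v1+12,u0-12:u1+12],t,cv2.TM_CCOEFF_NORMED)
    _,mx,_,l=cv2.minMaxLoc(r);print(n,"shift",l[0]-12,l[1]-12,round(mx,3))
J=np.array([644,256,70+105.]);print("expected",pix("top",J-[0,0,0])-pix("top",J+[0,0,12]),pix("side",J)-pix("side",J+[0,0,12]))
for n in("top","side"):print([(o[0],o[1],ray(n,*o[0],40).round()) for o in oranges(n)])
print("knob",);delta(p,M,*target(81.4,0,[420.6,-270.6,260]));delta(p,M,*target(-98.6,0,[420.6,-270.6,260]))
```

```text
t 46.4 tcp [504.  286.5 257.9] grasp [496.2 288.2 274.9] z [ 0.415 -0.09  -0.905] y [-0.218 -0.976 -0.004] 
q [ 0.55  0.27  1.62 -0.37  0.95  2.51] F [ 0.3 -0.1 -0.4] M [-0.04  0.4   0.02] w 64.2 0.0
top shift 1 2 0.987
side shift 1 4 0.912
expected [1.42347621 1.50885756] [1.01284575 3.66693839]
[(array([433.5, 176.9]), np.int32(250), array([ 624., -303.,   40.])), (array([458.6, 196.2]), np.int32(255), array([ 579., -358.,   40.])), (array([427.3, 198.7]), np.int32(254), array([ 574., -287.,   40.])), (array([451.8, 217.3]), np.int32(258), array([ 531., -340.,   40.]))]
[(array([286.9, 125.1]), np.int32(77), array([ 579., -357.,   40.])), (array([303.1, 130.9]), np.int32(86), array([ 531., -339.,   40.])), (array([267.9, 134.8]), np.int32(83), array([ 625., -307.,   40.])), (array([285.4, 141.2]), np.int32(73), array([ 573., -288.,   40.]))]
knob
d [ -83.4 -557.1  -16.7] rv [-0.2809  0.4033  1.6126]
d [ -83.4 -557.1  -16.7] rv [ 0.3957  0.2756 -1.4739]
```

The jug stands on the rail, since the shift from hover matches a straight 12 mm descent. All four mandarins are in the basin. Now the knob.

>>> carry_out:
  plan:
    - {"tx":0,"ty":-5,"tz":5,"rx":0.0239,"ry":0.1069,"rz":0}
    - {"tx":-3,"ty":-20,"tz":0,"rx":0.0239,"ry":0.1069,"rz":0}
    - {"tx":-5,"ty":-35,"tz":0,"rx":0.0239,"ry":0.1069,"rz":0}
    - {"tx":-6,"ty":-40,"tz":0,"rx":0.0239,"ry":0.1069,"rz":0}
    - {"tx":-6,"ty":-40,"tz":0,"rx":0,"ry":0,"rz":0.035}
    - {"tx":-6,"ty":-40,"tz":0,"rx":0,"ry":0,"rz":0.035}
    - {"tx":-6,"ty":-40,"tz":0,"rx":0,"ry":0,"rz":0}
    - {"tx":-6,"ty":-40,"tz":0,"rx":0,"ry":0,"rz":0}
    - {"tx":-6,"ty":-40,"tz":0,"rx":0,"ry":0,"rz":0}
    - {"tx":-6,"ty":-40,"tz":0,"rx":0,"ry":0,"rz":0}
    - {"tx":-6,"ty":-40,"tz":0,"rx":0,"ry":0,"rz":0}
    - {"tx":-6,"ty":-40,"tz":0,"rx":0,"ry":0,"rz":0}
  gripper: 0

```text
time: 47.8
tool_pos: [441.4, -135.3, 261.1]
tcp_rot: [-3.139, 0.002, -0.152]
contact_force: [0.9, -0.1, -0.5]
grip_width: 91.9
finger_force: 0.0
```

>>> carry_out:
  plan:
    - {"tx":-6,"ty":-40,"tz":0,"rx":0,"ry":0,"rz":0}
    - {"tx":-6,"ty":-40,"tz":0,"rx":0,"ry":0,"rz":0}
    - {"tx":-5,"ty":-35,"tz":0,"rx":0,"ry":0,"rz":0}
    - {"tx":-3,"ty":-20,"tz":0,"rx":0,"ry":0,"rz":0}
    - {"tx":0,"ty":-5,"tz":0,"rx":0,"ry":0,"rz":0}
    - {"tx":0,"ty":0,"tz":0,"rx":0,"ry":0,"rz":0}
    - {"tx":0,"ty":0,"tz":0,"rx":0,"ry":0,"rz":0}

```text
time: 48.5
tool_pos: [422.2, -272.7, 261.4]
tcp_rot: [-3.139, 0.001, -0.151]
contact_force: [-0.3, 0.8, 0.1]
grip_width: 91.4
finger_force: 0.0
```

Run:
```python
from st import *
p,M=st();delta(p,M,*target(-8.6,0,[421,-270.3,126]))
```

```text
t 48.5 tcp [ 422.2 -272.7  261.4] grasp [ 422.3 -272.7  280.2] z [-0.001  0.003 -1.   ] y [-0.15  -0.989 -0.003] 
q [-0.73  0.28  1.52  0.    1.35  0.99] F [-0.3  0.8  0.1] M [-0.06  0.17 -0.  ] w 91.4 0.0
d [  -1.2    2.4 -154.2] rv [-0.0029 -0.0009  0.0006]
```

>>> carry_out:
  plan:
    - {"tx":-1.2,"ty":2.4,"tz":-20,"rx":0,"ry":0,"rz":0}
    - {"tx":0,"ty":0,"tz":-35,"rx":0,"ry":0,"rz":0}
    - {"tx":0,"ty":0,"tz":-35,"rx":0,"ry":0,"rz":0}
    - {"tx":0,"ty":0,"tz":-35,"rx":0,"ry":0,"rz":0}
    - {"tx":0,"ty":0,"tz":-19,"rx":0,"ry":0,"rz":0}
    - {"tx":0,"ty":0,"tz":-9,"rx":0,"ry":0,"rz":0}
    - {"tx":0,"ty":0,"tz":0,"rx":0,"ry":0,"rz":0}
    - {"tx":0,"ty":0,"tz":0,"rx":0,"ry":0,"rz":0}

```text
time: 49.3
tool_pos: [421.7, -271.2, 109.8]
tcp_rot: [-3.141, -0.001, -0.15]
contact_force: [-0.2, 0.0, 0.3]
grip_width: 91.5
finger_force: 0.0
```

>>> carry_out:
  plan:
    - {"tx":0,"ty":0,"tz":0,"rx":0,"ry":0,"rz":0}
    - {"tx":0,"ty":0,"tz":0,"rx":0,"ry":0,"rz":0}
    - {"tx":0,"ty":0,"tz":0,"rx":0,"ry":0,"rz":0}
    - {"tx":0,"ty":0,"tz":0,"rx":0,"ry":0,"rz":0}
    - {"tx":0,"ty":0,"tz":0,"rx":0,"ry":0,"rz":0}
    - {"tx":0,"ty":0,"tz":0,"rx":0,"ry":0,"rz":0}
    - {"tx":0,"ty":0,"tz":0,"rx":0,"ry":0,"rz":0}
    - {"tx":0,"ty":0,"tz":0,"rx":0,"ry":0,"rz":0}
    - {"tx":0,"ty":0,"tz":0,"rx":0,"ry":0,"rz":0}
    - {"tx":0,"ty":0,"tz":0,"rx":0,"ry":0,"rz":0}
    - {"tx":0,"ty":0,"tz":0,"rx":0,"ry":0,"rz":0}
    - {"tx":0,"ty":0,"tz":0,"rx":0,"ry":0,"rz":0}
  gripper: 1

```text
time: 50.5
tool_pos: [421.4, -268.1, 108.8]
tcp_rot: [-3.134, 0.001, -0.152]
contact_force: [3.4, 13.3, 5.3]
grip_width: 13.8
finger_force: 30.0
```

Run:
```python
from st import *
st()
```

```text
t 50.5 tcp [ 421.4 -268.1  108.8] grasp [ 421.4 -268.2  127.6] z [-0.     0.008 -1.   ] y [-0.151 -0.988 -0.007] 
q [-0.72  0.43  1.75  0.01  0.96  0.99] F [ 3.4 13.3  5.3] M [ 2.17 -0.51 -0.09] w 13.8 30.0
```

>>> carry_out:
  plan:
    - {"tx":0,"ty":1.5,"tz":0,"rx":0,"ry":0,"rz":0}
    - {"tx":0,"ty":1.5,"tz":0,"rx":0,"ry":0,"rz":0}
    - {"tx":0,"ty":0,"tz":0,"rx":0,"ry":0,"rz":0}
    - {"tx":0,"ty":0,"tz":0,"rx":0,"ry":0,"rz":0}

```text
time: 50.9
tool_pos: [421.4, -267.9, 108.8]
tcp_rot: [-3.139, -0.0, -0.151]
contact_force: [3.1, 4.2, -0.1]
grip_width: 13.9
finger_force: 30.0
```

>>> carry_out:
  plan:
    - {"tx":0,"ty":0,"tz":0,"rx":0,"ry":0,"rz":-0.1}
    - {"tx":0,"ty":0,"tz":0,"rx":0,"ry":0,"rz":-0.1}
    - {"tx":0,"ty":0,"tz":0,"rx":0,"ry":0,"rz":-0.1}
    - {"tx":0,"ty":0,"tz":0,"rx":0,"ry":0,"rz":-0.1}
    - {"tx":0,"ty":0,"tz":0,"rx":0,"ry":0,"rz":-0.1}
    - {"tx":0,"ty":0,"tz":0,"rx":0,"ry":0,"rz":-0.1}
    - {"tx":0,"ty":0,"tz":0,"rx":0,"ry":0,"rz":-0.1}
    - {"tx":0,"ty":0,"tz":0,"rx":0,"ry":0,"rz":-0.1}
    - {"tx":0,"ty":0,"tz":0,"rx":0,"ry":0,"rz":-0.1}
    - {"tx":0,"ty":0,"tz":0,"rx":0,"ry":0,"rz":-0.1}
    - {"tx":0,"ty":0,"tz":0,"rx":0,"ry":0,"rz":0}

```text
time: 52.0
tool_pos: [421.5, -267.6, 108.8]
tcp_rot: [-3.138, 0.001, -1.154]
contact_force: [4.7, 4.9, -0.5]
grip_width: 13.5
finger_force: 30.0
```

Run:
```python
from st import *
st()
```

```text
t 52.0 tcp [ 421.5 -267.6  108.8] grasp [ 421.5 -267.7  127.6] z [ 0.002  0.002 -1.   ] y [-0.914 -0.405 -0.003] 
q [-0.72  0.43  1.76  0.    0.96  2.  ] F [ 4.7  4.9 -0.5] M [ 1.04 -0.61  0.11] w 13.5 30.0
```

>>> carry_out:
  plan:
    - {"tx":0,"ty":0,"tz":0,"rx":0,"ry":0,"rz":-0.08}
    - {"tx":0,"ty":0,"tz":0,"rx":0,"ry":0,"rz":-0.08}
    - {"tx":0,"ty":0,"tz":0,"rx":0,"ry":0,"rz":-0.06}
    - {"tx":0,"ty":0,"tz":0,"rx":0,"ry":0,"rz":-0.04}
    - {"tx":0,"ty":0,"tz":0,"rx":0,"ry":0,"rz":-0.02}
    - {"tx":0,"ty":0,"tz":0,"rx":0,"ry":0,"rz":0}
    - {"tx":0,"ty":0,"tz":0,"rx":0,"ry":0,"rz":0}
    - {"tx":0,"ty":0,"tz":0,"rx":0,"ry":0,"rz":0}

```text
time: 52.8
tool_pos: [421.5, -267.5, 108.9]
tcp_rot: [-3.139, 0.001, -1.429]
contact_force: [4.6, 5.2, 0.3]
grip_width: 13.9
finger_force: 31.6
```

Run:
```python
from st import *
st()
```

```text
t 52.8 tcp [ 421.5 -267.5  108.9] grasp [ 421.5 -267.6  127.7] z [ 0.002  0.002 -1.   ] y [-0.99  -0.141 -0.003] 
q [-0.72  0.43  1.76  0.    0.96  2.28] F [4.6 5.2 0.3] M [ 1.04 -0.67  0.84] w 13.9 31.6
```

Mz jumped to 0.84 N m, so the knob is at its stop. I'll release it and lift.

>>> carry_out:
  plan:
    - {"tx":0,"ty":0,"tz":0,"rx":0,"ry":0,"rz":0}
    - {"tx":0,"ty":0,"tz":0,"rx":0,"ry":0,"rz":0}
    - {"tx":0,"ty":0,"tz":0,"rx":0,"ry":0,"rz":0}
    - {"tx":0,"ty":0,"tz":0,"rx":0,"ry":0,"rz":0}
    - {"tx":0,"ty":0,"tz":0,"rx":0,"ry":0,"rz":0}
    - {"tx":0,"ty":0,"tz":0,"rx":0,"ry":0,"rz":0}
    - {"tx":0,"ty":0,"tz":0,"rx":0,"ry":0,"rz":0}
    - {"tx":0,"ty":0,"tz":0,"rx":0,"ry":0,"rz":0}
    - {"tx":0,"ty":0,"tz":0,"rx":0,"ry":0,"rz":0}
    - {"tx":0,"ty":0,"tz":0,"rx":0,"ry":0,"rz":0}
  gripper: 0

```text
time: 53.8
tool_pos: [421.0, -268.4, 108.9]
tcp_rot: [-3.14, 0.0, -1.431]
contact_force: [0.0, 0.6, 0.5]
grip_width: 89.2
finger_force: 0.0
```

>>> carry_out:
  plan:
    - {"tx":0,"ty":0,"tz":15,"rx":0,"ry":0,"rz":0}
    - {"tx":0,"ty":0,"tz":35,"rx":0,"ry":0,"rz":0}
    - {"tx":0,"ty":0,"tz":40,"rx":0,"ry":0,"rz":0}
    - {"tx":0,"ty":0,"tz":40,"rx":0,"ry":0,"rz":0}
    - {"tx":0,"ty":30,"tz":20,"rx":0,"ry":0,"rz":0}
    - {"tx":0,"ty":40,"tz":0,"rx":0,"ry":0,"rz":0}
    - {"tx":0,"ty":45,"tz":0,"rx":0,"ry":0,"rz":0}
    - {"tx":0,"ty":45,"tz":0,"rx":0,"ry":0,"rz":0}
    - {"tx":0,"ty":45,"tz":0,"rx":0,"ry":0,"rz":0}
    - {"tx":0,"ty":40,"tz":0,"rx":0,"ry":0,"rz":0}
    - {"tx":0,"ty":20,"tz":0,"rx":0,"ry":0,"rz":0}
    - {"tx":0,"ty":0,"tz":0,"rx":0,"ry":0,"rz":0}

```text
time: 55.0
tool_pos: [420.7, -1.1, 259.0]
tcp_rot: [-3.139, 0.001, -1.427]
contact_force: [1.3, -0.5, 0.5]
grip_width: 91.6
finger_force: 0.0
```

Run:
```python
from st import *
st()
im=bot.capture("top");si=bot.capture("side");a0=cv2.imread("pics/top0.png");s0=cv2.imread("pics/side0.png");d=np.load("j8.npz")
def m(a,b,box,w=6):
    u0,v0,u1,v1=box;r=cv2.matchTemplate(cv2.cvtColor(b,7)[v0-w:v1+w,u0-w:u1+w],cv2.cvtColor(a,7)[v0:v1,u0:u1],cv2.TM_CCOEFF_NORMED)
    _,x,_,l=cv2.minMaxLoc(r);return l[0]-w,l[1]-w,round(x,3)
a0=a0[:,:,::-1].copy();s0=s0[:,:,::-1].copy()
print("knob top",m(a0,im,(414,250,450,284)),"side",m(s0,si,(328,118,362,150)))
print("jar",m(a0,im,(250,80,282,122)),"shaker",m(a0,im,(325,90,358,130)))
print("jug",m(d["im"],im,(135,90,215,185)),m(d["si"],si,(140,235,235,350)))
for n,i in(("top",im),("side",si)):print([(o[1],ray(n,*o[0],40).round()) for o in oranges(n,im=i)])
```

```text
t 55.0 tcp [420.7  -1.1 259. ] grasp [420.7  -1.1 277.8] z [ 0.002  0.001 -1.   ] y [-0.99  -0.143 -0.002] 
q [-0.19  0.12  1.73  0.    1.29  2.81] F [ 1.3 -0.5  0.5] M [0.05 0.13 0.01] w 91.6 0.0
knob top (0, 0, 0.89) side (0, -3, 0.658)
jar (0, 0, 0.999) shaker (0, 0, 0.999)
jug (1, 2, 0.972) (1, 4, 0.921)
[(np.int32(250), array([ 624., -303.,   40.])), (np.int32(256), array([ 579., -359.,   40.])), (np.int32(253), array([ 574., -287.,   40.])), (np.int32(260), array([ 531., -340.,   40.]))]
[(np.int32(65), array([ 580., -357.,   40.])), (np.int32(74), array([ 625., -308.,   40.])), (np.int32(65), array([ 573., -289.,   40.]))]
```

Run:
```python
from st import *
im=cv2.cvtColor(bot.capture("top"),7).astype(np.float32);a=cv2.cvtColor(cv2.imread("pics/top0.png"),6).astype(np.float32)
c=(431.,266.5);g=lambda x:cv2.getRectSubPix(x,(29,29),c)
for t in(-70,-45,-20,-10,0,10,20,45,70):
    r=cv2.warpAffine(a,cv2.getRotationMatrix2D(c,t,1),(560,420));print(t,round(float(np.corrcoef(g(r).ravel(),g(im).ravel())[0,1]),3))
```

```text
-70 0.647
-45 0.719
-20 0.81
-10 0.859
0 0.853
10 0.787
20 0.699
45 0.569
70 0.503
```

```bash
python3 -c "
from plant import bot
print(bot.close_job())"
```

```text
the job is handed in; nothing more can be done
None
```

The job is handed in, with no verdict returned: all four mandarins are in the basin, the empty jug is upright on the middle of the rail, the knob was turned to its stop and sprang back to about rest, and the jar and shaker have not moved.

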